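# Bolt, tug-test and invert a sample cassette

## Task

Set the long sample cassette down into the empty cradle of the inversion stand and push the cradle's bolt fully home across it, under the cassette's handle. Then, with the cradle still level, give the cassette's handle a light upward tug so that it bears against the bolt and you know the bolt holds; only then swing the cradle right over by its handle to its stop, so that the cassette hangs upside down in it, and let go. Leave everything else on the bench where it stands.

Things in the scene. Friction and masses are not known exactly. Their poses are not given: they have to be found in the camera images.
- cassette_center (a point): Centre (half-way up) of the long sample cassette: a closed white plastic box with grey ribs, 110 (own x) x 70 (y) x 34 mm (z), with a grey arch handle on its lid, 80 mm tall over all, about 0.3 kg. The underside is 40 mm below this point, the lid 6 mm below it. A half turn about z makes no difference. It starts upright on the bench mat.
- cassette_handle (a point): Middle of that cassette's handle bar, 34 mm above its centre: straight, along own x, 12 mm wide (y) and 12 mm high, 92 mm long, with a leg down to the lid at each end (68 mm clear between the legs, 34 mm clear under the bar).
- short_cassette_center (a point): Centre (half-way up) of the other cassette, of the same make but only 78 mm long (70 wide, 80 tall, same kind of handle): not wanted, leave it where it is.
- stand: Inversion stand, fixed to the bench: a grey base plate 150 x 190 x 10 mm with two aluminium uprights at own y = +-87 mm (12 mm thick, 44 mm wide, tops 119 mm above the bench) that carry the cradle between them. Origin on the bench under the middle of the base; own z up. It stands at a different place and yaw each time.
- cradle_axis (a point): Middle of the cradle, on its turning axis (own y), 105 mm above the bench; the axes turn with the cradle. A seated cassette's centre is 18 mm above this point and its handle bar 52 mm above it. A bolt guide stands on the +y wall (y 39 to 60 mm) and a keeper on the -y wall (y -39 to -52), both at x = 0, 39 mm wide, up to 31 mm above this point.
- cradle_floor (a point): Middle of the cradle's inner floor, 22 mm below the turning axis. The cradle is an aluminium tray with an inside of 118 (x) x 78 mm (y); its walls rise 28 mm above this floor and carry flared lips to 40 mm, leaning out by about 6 mm. The cassette stands in it with its long side along own x, either way round, with 4 mm play on each side.
- cradle (a joint): Angle of the cradle: 0 = level, open side up (where it starts), against a stop. It turns about own +y: the handle goes up, over the top and down on the far side, to pi (3.14) = fully upside down, against the other stop. Light friction (about 0.12 N m); the handle's own weight keeps it at either stop.
- cradle_handle (a point): Middle of the cradle's handle: a round steel bar 12 mm thick along the cradle's y, 64 mm clear between its two arms, 112 mm from the turning axis on the cradle's -x side (35 mm clear to the cradle at least). It can be pinched from above all the way over.
- bolt (a joint): Travel of the bolt (m): 0 = fully drawn (the cradle is open), 0.093 = fully home, tip in the keeper. It slides towards the cradle's -y, with about 1.5 N friction. It starts drawn (0 to 0.007) and stays where it is left.
- bolt_knob (a point): The place to grip on the bolt's knob: an upright black post 14 mm thick on the outer end of the bolt, reaching 14 mm above this point and down to the bolt 39 mm below it. Bolt drawn: it is at y = +161, x = 0, z = +62 mm in the cradle's axes; home: y = +68.
- bolt_tip (a point): Tip of the bolt, at the middle of its end: a rigid flat steel bar 24 mm wide (cradle's x), 8 thick and 122 long that runs from here outwards along the cradle's +y. Home, its underside is 3 mm above the lid of a seated cassette, and its top 29 mm below the middle of the cassette's handle bar: the cassette can be lifted 3 mm before it bears on the bolt.
- amber_bottle: Amber glass bottle with black cap, 58 mm thick, 145 tall, on the mat; origin under its centre. Leave.
- white_bottle: White plastic bottle, 64 mm thick, 180 tall; origin under its centre. Leave.
- beaker: Glass beaker, 66 mm wide, 85 tall; origin under its centre. Leave.
- jar: White jar, 60 mm thick, 70 tall; origin under its centre. Leave.
- steel_bowl: Steel bowl, 120 mm wide, 50 tall; origin under its centre. Leave.
- can: Metal can, 70 mm thick, 110 tall; origin under its centre. Leave.
- mat: Black rubber bench mat 280 x 250 x 3 mm, fixed, on which both cassettes and the amber bottle stand; origin under its centre.

How it is judged:
On the way, in this order (a step that is already met when the one before it is completed fails the run):
1. the long cassette sits down in the level cradle (x of cassette_center in the frame of cradle_axis between -0.009 and 0.009 m and y of cassette_center in the frame of cradle_axis between -0.009 and 0.009 m and z of cassette_center in the frame of cradle_axis between 0.014 and 0.0225 m and value of joint cradle below 0.15 rad and angle between cassette_center's own z axis and vertical below 0.12 rad and value of joint bolt below 0.03 m), for 0.2 s.
2. the bolt is home across the seated cassette (x of cassette_center in the frame of cradle_axis between -0.009 and 0.009 m and y of cassette_center in the frame of cradle_axis between -0.009 and 0.009 m and z of cassette_center in the frame of cradle_axis between 0.014 and 0.0235 m and value of joint bolt above 0.085 m and value of joint cradle below 0.15 rad), for 0.2 s.
3. the cassette is tugged up against the bolt by the gripper, cradle level, and the bolt holds it (x of cassette_center in the frame of cradle_axis between -0.009 and 0.009 m and y of cassette_center in the frame of cradle_axis between -0.009 and 0.009 m and z of cassette_center in the frame of cradle_axis between 0.0195 and 0.03 m and contact force between bolt and cassette above 3 N and contact force between the fingers and cassette above 1 N and value of joint bolt above 0.08 m and value of joint cradle below 0.15 rad), for 0.1 s.
At the end, for the whole second after the job is handed in: The cradle is turned right over (above 3.0 rad of 3.14), the bolt is home (above 80 of 93 mm), and the long cassette is held upside down in the cradle (within 0.24 rad; its centre within 12 mm of the cradle's middle in own x and y and 12 to 28 mm in own z), at rest and let go (x of cassette_center in the frame of cradle_axis between -0.012 and 0.012 m and y of cassette_center in the frame of cradle_axis between -0.012 and 0.012 m and z of cassette_center in the frame of cradle_axis between 0.012 and 0.028 m and value of joint cradle above 3 rad and value of joint bolt above 0.08 m and angle between cassette_center's own z axis and vertical above 2.9 rad and linear speed of cassette below 0.02 m/s); the robot touches nothing.
It fails at once if the cradle is turned while the bolt is not home (value of joint cradle above 0.6 rad and value of joint bolt below 0.075 m).
It fails at once if the bolt is wrenched (over 60 N between cassette and bolt) (contact force between bolt and cassette above 60 N).
It fails at once if a bystander is pushed away (over 30 mm) or knocked over (distance of any of short_cassette_center, amber_bottle, white_bottle, beaker, jar, steel_bowl, can from where it was at the start of the episode above 0.03 m or angle between any of short_cassette_center, amber_bottle, white_bottle, beaker, jar, steel_bowl, can's own z axis and vertical above 0.5 rad).
It also fails if it takes over 72 s, if anything falls off the work surface, if the arm or the gripper's body presses on something with over 40 N, if the wrist force passes 120 N, or if a joint passes its speed limit or range.

## Robot

A 7-joint arm with a two-finger parallel gripper is mounted at the origin on the work surface. World frame = base frame: x ahead of the robot, y to its left, z up, the work surface at z = 0. Lengths are in m, angles in rad, forces in N, time in s.
With the tool pointing down it reaches from about 0.425 to 1.025 m from the base axis. Payload 3.6 kg.
Tool frame: the origin (TCP) lies at the very end of the fingers, on their centre line; the grasp point (between the pads) lies 19 mm behind it; z points along the fingers, x is the direction in which the jaws open and shut, and the axes are right-handed (so a half turn about z gives the same grasp; the last joint's range is limited). The gripper opens to 85 mm and grips with 20 to 120 N. Pads are 22 mm wide; open, the fingers measure 114 mm over their backs; the gripper's body (76 mm by 85 mm) begins 54 mm behind the grasp point. The pads swing forward as they close: fully open they stand 13 mm farther back than shut.
Start: joints at [1.093, 0.591, 0.048, 1.609, -0.033, 0.943, -0.034], TCP at [0.272, -0.672, 0.231] pointing down, gripper open.
Joint ranges: [-2.69, 2.69], [-0.47, 2.24], [-1.27, 1.36], [0.19, 2.51], [-1.53, 4.68], [0.08, 2.07], [-3.09, 3.09]. Speed limits (rad/s): [2.57, 2.57, 3.14, 3.14, 3.14, 3.14, 3.14].

## Interface

Orientations are given as a unit quaternion [x, y, z, w].
In Python, from bench import bot gives the robot as it stands.
- The arm moves only by the shell command python3 -m pendant 'ROWS' [OPENING]. ROWS is JSON, a list of rows, each a list of 4 numbers: the shift along the tool's x, y, z in cm, then the turn about the tool's z in rad. In form: [[x, y, z, yaw], ...]. A call has 1 to 10 rows; each row shifts and turns the commanded pose from where the row before left it, along the tool's axes as they then stand; what a row does not reach is not made up. A row lasts 1/12 s, in which the tool goes at most 41.7 mm and 7.16 degrees, less where a joint would pass 70% of its speed; a pose out of reach is approached as far as the arm can. A call with a gripper value outside its range is refused whole. OPENING is the finger opening in cm, from 0 to 8.54, set as the call begins (- or left out, the last holds). The fingers move at their own pace and stop on an object; the grip force is fixed at half the most. Time passes only in rows, so rows that do not move let the fingers close. It gives the time, the measured TCP pose, the force and the opening at its end, in the units of the state.
- bot.observe(): the state, without advancing time (a new reading comes with each control period).
- bot.read_camera(name): name is "side" or "top" or "wrist"; returns a dict with "color" (480x640x3 uint8, red, green, blue), "K" (3x3 intrinsics, pixels), "R" (3x3) and "t" (3): a world point X has camera coordinates R X + t. Camera axes: x right, y down, z forward; pixel columns grow to the right and rows downward; lengths in m; the calibration is good to about 2 mm. A picture is of the moment at which its call begins. There is no depth.
- bot.close_job(): hands the job in, once; it reports no verdict.
The state is a dict: "time_s": time; "q": joint angles; "joint_vel": joint speeds; "joint_torque": joint torques, N m; "ee_pos": TCP position; "ee_rot": TCP orientation; "ft_force": force on the tool from outside, world axes, zero at the start; "ft_torque": the same for the moment, N m; "opening": finger opening in m.
Only numpy, scipy, OpenCV 4.12 (cv2) and the standard library are available. Lean on these libraries where they do the work, as an engineer would, in place of code of your own. Each camera call takes 0.05 s, during which the arm holds its last target.

## Working session

There is one attempt and no reset: what is moved stays moved. The work goes in short steps, Python scripts to look and compute and a shell command to move; the robot and the scene stay as the last step left them, time stands still between calls to the robot, and variables do not carry over. Pictures are saved under pics/ and viewed, and the job is handed in when it is done.

```bash
ls; mkdir -p pics
python3 - <<'E'
from bench import bot
import cv2
print(bot.observe())
for n in ["side","top","wrist"]:
    c=bot.read_camera(n); cv2.imwrite(f"pics/a_{n}.png",c["color"][:,:,::-1]); print(n,c["K"].tolist(),c["R"].round(4).tolist(),c["t"].round(4).tolist())
E
```

```text
pics
{'time_s': 0.0, 'q': array([ 1.09248019,  0.59212264,  0.0482993 ,  1.60983346, -0.03328698,
        0.94269783, -0.03371088]), 'joint_vel': array([-0.00015442, -0.00089408,  0.00040368,  0.00022521,  0.0003431 ,
       -0.00230113,  0.00135375]), 'joint_torque': array([ 4.23701467e-04, -5.48692417e+01,  1.54684424e+00, -1.98127878e+01,
        9.37179109e-03,  8.67233524e-03,  4.65684835e-06]), 'ee_pos': array([ 0.27184807, -0.671207  ,  0.23013423]), 'ee_rot': array([ 8.29294514e-01, -5.58810644e-01, -9.72485224e-04, -5.72304420e-04]), 'ft_force': array([0.05534623, 0.3930035 , 0.30472246]), 'ft_torque': array([-0.02789164, -0.00455065,  0.01781219]), 'opening': 0.08515868812536774}
side [[452.70084644343007, 0.0, 318.57699790784454], [0.0, 452.70084644343007, 248.44726908939535], [0.0, 0.0, 1.0]] [[0.9601, -0.2798, -0.0004], [-0.1746, -0.5979, -0.7824], [0.2186, 0.7512, -0.6228]] [-0.5354, 0.246, 0.8134]
top [[444.19768426132754, 0.0, 316.05190878948844], [0.0, 444.19768426132754, 246.89136958777422], [0.0, 0.0, 1.0]] [[-0.0016, -0.9996, -0.0278], [-0.997, 0.0038, -0.0769], [0.077, 0.0275, -0.9967]] [0.0756, 0.582, 1.0304]
wrist [[426.18036523401213, 0.0, 325.8634118344136], [0.0, 426.18036523401213, 239.47910474660551], [0.0, 0.0, 1.0]] [[0.3749, -0.9271, -0.002], [-0.8847, -0.3584, 0.2981], [-0.277, -0.11, -0.9545]] [-0.7241, -0.0381, 0.3803]
```

View pics/a_side.png

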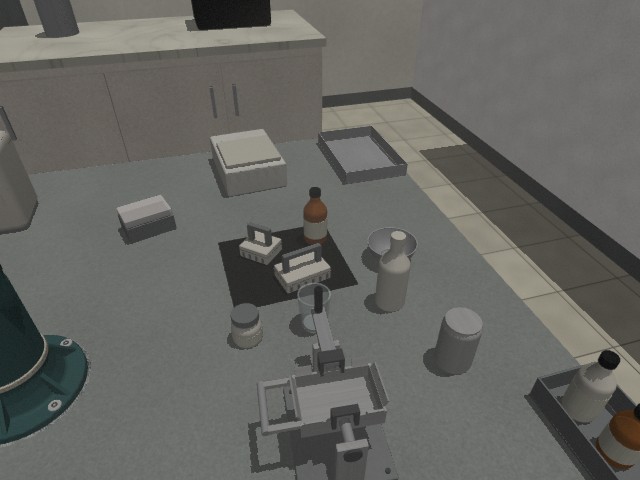

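View pics/a_top.png

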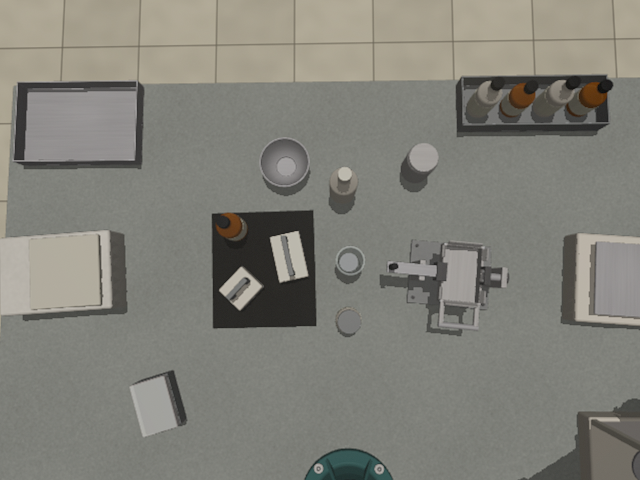

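View pics/a_wrist.png

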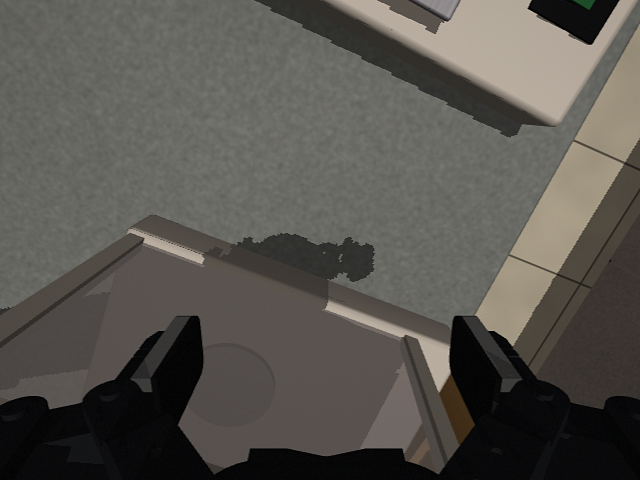

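Run:
```python
import cv2
def crop(f,x,y,w,h,s,o):
    im=cv2.imread(f)[y:y+h,x:x+w]; cv2.imwrite(o,cv2.resize(im,None,fx=s,fy=s,interpolation=cv2.INTER_CUBIC))
crop("pics/a_top.png",260,220,80,75,8,"pics/b1.png")
crop("pics/a_top.png",380,230,136,105,5,"pics/b2.png")
crop("pics/a_side.png",265,230,80,70,8,"pics/b3.png")
crop("pics/a_side.png",250,280,155,120*155//155,5,"pics/b4.png")
```

```text
(no output)
```

View pics/b1.png

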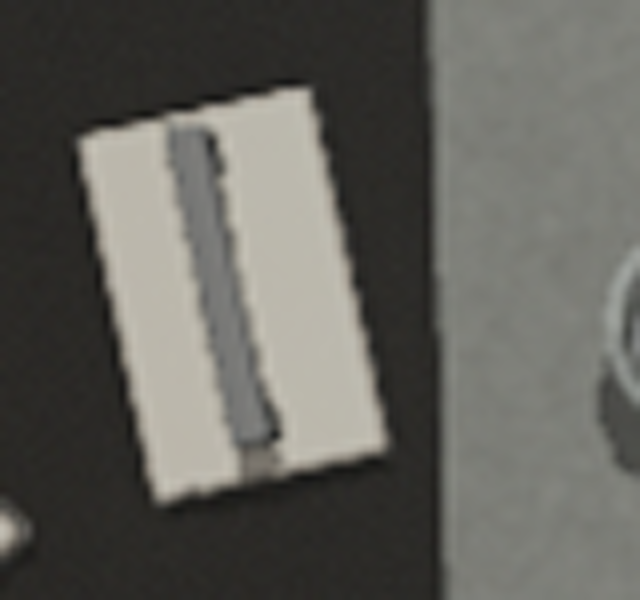

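View pics/b2.png

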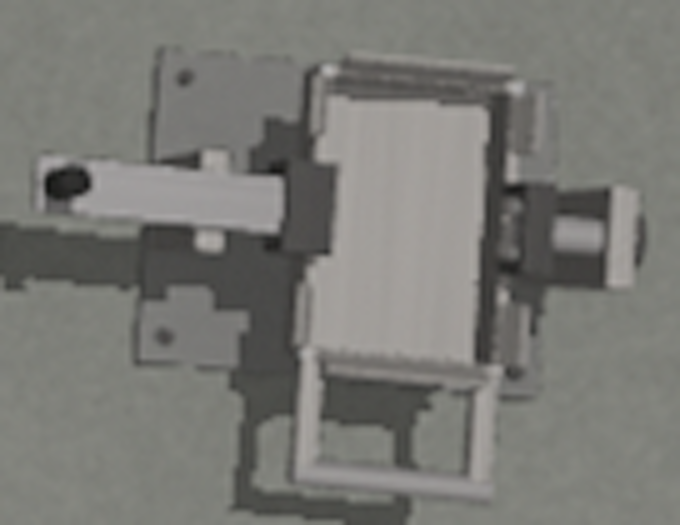

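View pics/b3.png

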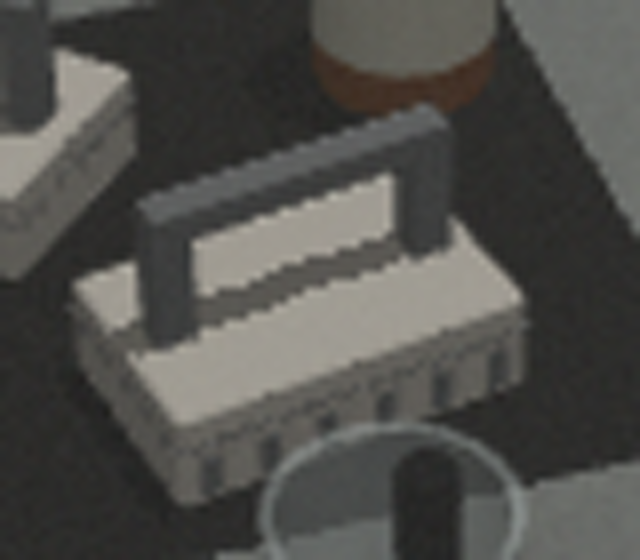

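View pics/b4.png

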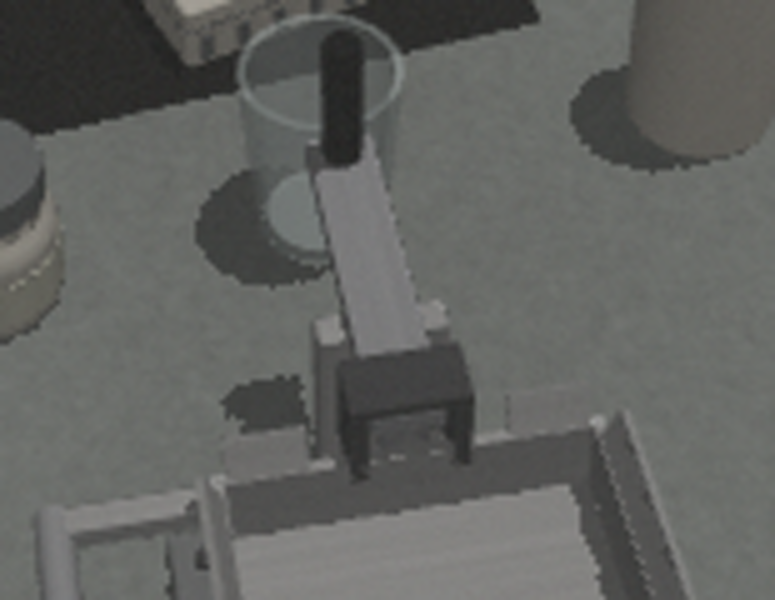

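```bash
cat > h.py <<'E'
import numpy as np, cv2, pickle
from scipy.optimize import least_squares
from scipy.spatial.transform import Rotation as Ro
def snap(name,tag):
    from bench import bot
    c=bot.read_camera(name); cv2.imwrite(f"pics/{tag}.png",c["color"][:,:,::-1])
    pickle.dump({k:np.array(c[k]) for k in("K","R","t")},open(f"pics/{tag}.pkl","wb")); return c
def cal(tag): return pickle.load(open(f"pics/{tag}.pkl","rb"))
def crop(tag,x,y,w,h,s,o):
    im=cv2.imread(f"pics/{tag}.png")[y:y+h,x:x+w]; cv2.imwrite(f"pics/{o}.png",cv2.resize(im,None,fx=s,fy=s,interpolation=cv2.INTER_CUBIC))
def unc(p,x,y,s): p=np.atleast_2d(p).astype(float); return (p+.5)/s-.5+[x,y]
def proj(c,X):
    Y=np.atleast_2d(X)@np.array(c["R"]).T+c["t"]; return (Y[:,:2]/Y[:,2:])@np.diag([c["K"][0,0],c["K"][1,1]])+[c["K"][0,2],c["K"][1,2]]
def tri(obs): # list of (cal,pix)
    A=[];b=[]
    for c,p in obs:
        R=np.array(c["R"]);t=np.array(c["t"]);d=np.linalg.inv(c["K"])@[p[0],p[1],1]
        d=R.T@d;d/=np.linalg.norm(d);o=-R.T@t;P=np.eye(3)-np.outer(d,d);A.append(P);b.append(P@o)
    A=np.vstack(A);b=np.hstack(b);X=np.linalg.lstsq(A,b,rcond=None)[0];return X,np.abs(A@X-b).max()
def fit(obs,x0,fixz=None): # obs: list of (cal, model Nx3 , pix Nx2), unknown x,y,z,yaw
    def W(p,M): return M@Ro.from_euler("z",p[3]).as_matrix().T+p[:3]
    f=lambda p:np.concatenate([(proj(c,W(p,np.atleast_2d(M)))-P).ravel() for c,M,P in obs])
    r=least_squares(f,x0,loss="soft_l1",f_scale=1.0);return r.x,f(r.x).reshape(-1,2)
E
python3 - <<'E'
from h import *
for n in["top","side","wrist"]:
    c=snap(n,"c_"+n)
T,S=cal("c_top"),cal("c_side")
lid=np.array([[55,35,-6],[55,-35,-6],[-55,-35,-6],[-55,35,-6]])/1e3
bar=np.array([[46,6,40],[46,-6,40],[-46,-6,40],[-46,6,40]])/1e3
t=unc([[78,140],[310,88],[388,448],[155,503]],260,220,8)
tb=unc([[170,127],[210,127],[272,440],[237,447]],260,220,8)
s=unc([[525,300],[180,428],[70,287]],265,230,8)
sb=unc([[430,103],[450,122],[183,217],[140,203]],265,230,8)
x,r=fit([(T,lid,t),(T,bar,tb),(S,lid[[1,2,3]],s),(S,bar,sb)],[.5,.05,.043,.2])
print("cassette",x.round(4));print(r.round(1).tolist())
k,e=tri([(T,unc([75,180],380,230,5)[0]),(S,unc([342,33],250,280,5)[0])]);print("knobtop",k,e)
k,e=tri([(T,unc([394,481],380,230,5)[0]),(S,[262,405])]);print("crhandle",k,e)
# floor
for p in unc([[330,97],[490,105],[475,362],[315,355]],380,230,5):
    c=T;R=c["R"];d=R.T@np.linalg.inv(c["K"])@[*p,1];o=-R.T@c["t"];print("floor",(o+d*(.083-o[2])/d[2]).round(4))
E
```

```text
cassette [0.5595 0.1377 0.0403 0.2197]
[[0.1, -0.2], [-0.0, -0.3], [0.4, 0.3], [0.4, 0.0], [-0.8, 0.4], [-0.6, -0.8], [0.5, 0.0], [-0.4, 0.3], [1.0, -0.0], [-0.2, 0.2], [0.1, -0.8], [0.5, -0.2], [0.6, 0.3], [-3.6, 1.2], [-0.6, -0.1]]
knobtop [ 0.53159345 -0.08714514  0.18245655] 0.00022837907455974804
crhandle [ 0.40506732 -0.23137079  0.10912826] 0.000691796227686059
floor [ 0.5718 -0.2152  0.083 ]
floor [ 0.568  -0.2854  0.083 ]
floor [ 0.4549 -0.2756  0.083 ]
floor [ 0.458  -0.2059  0.083 ]
```

```bash
cat >> h.py <<'E'
def delta(target,yaw=None):
    """shift in tool axes (cm) to reach target TCP (world); yaw = world angle of tool x wanted"""
    from bench import bot
    s=bot.observe();R=Ro.from_quat(s["ee_rot"]).as_matrix()
    d=R.T@(np.array(target)-s["ee_pos"])*100
    a=np.arctan2(R[1,0],R[0,0]);print("t",round(float(s["time_s"]),2),"pos",s["ee_pos"].round(4),"xang",a.round(4),"tilt",np.arccos(-R[2,2]).round(4),"F",s["ft_force"].round(1),"op",round(float(s["opening"]),4))
    print("shift cm",d.round(2), "turn", None if yaw is None else round(float((a-yaw+np.pi/2)%np.pi-np.pi/2),4))
E
python3 - <<'E'
from h import *
from bench import bot
s=bot.observe();R=Ro.from_quat(s["ee_rot"]).as_matrix();c=cal("c_wrist")
print("cam in tool",R.T@(-c["R"].T@c["t"]-s["ee_pos"]),"axis in tool",R.T@c["R"][2])
delta([.45,-.25,.36],-1.351)
E
```

```text
cam in tool [ 0.00031168 -0.0766187  -0.14249352] axis in tool [-4.10540994e-04  2.97969976e-01  9.54575154e-01]
t 0.3 pos [ 0.272  -0.6717  0.2309] xang -1.186 tilt 0.0008 F [-0.1 -0.1 -0.1] op 0.0852
shift cm [-32.42 -32.33 -12.89] turn 0.165
```

Run:
```python
from h import *
delta([.52,-.30,.34],-1.351)
```

```text
t 0.3 pos [ 0.272  -0.6717  0.2309] xang -1.186 tilt 0.0008 F [-0.1 -0.1 -0.1] op 0.0852
shift cm [-25.16 -36.94 -10.89] turn 0.165
```

```bash
python3 -m pendant '[[-1,-1.5,-2.2,0],[-2,-3,-1.7,0],[-2,-3,-1,0],[-2,-3,-1,0],[-2,-3,-1,0],[-2,-3,-1,0],[-2,-3,-1,0],[-2,-3,-1,0],[-2,-3,-1,0],[-2,-3,0,0]]' 4; python3 -m pendant '[[-2,-3,0,0],[-2,-3,0,0],[-1.5,-2.5,0,0.05],[-1,-2,0,0.05],[-0.5,-0.5,0,0.065],[0,0,0,0]]'
python3 - <<'E'
from h import *
delta([.52,-.30,.34],-1.351)
snap("wrist","d1")
E
```

```text
time_s: 1.13
ee_pos: [0.4667, -0.3881, 0.3428]
ee_rot: [0.829, -0.559, 0.002, 0.0]
ft_force: [0.3, -0.2, 1.2]
opening: 0.0398
time_s: 1.63
ee_pos: [0.5441, -0.2803, 0.3403]
ee_rot: [0.782, -0.623, -0.0, -0.001]
ft_force: [1.1, -0.3, -0.6]
opening: 0.0401
t 1.63 pos [ 0.5441 -0.2803  0.3403] xang -1.3464 tilt 0.0016 F [ 1.1 -0.3 -0.6] op 0.0401
shift cm [1.38 2.79 0.02] turn 0.0046
```

View pics/d1.png

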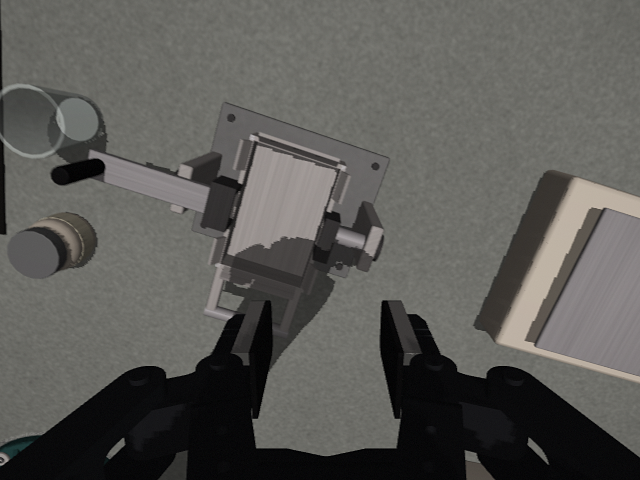

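```bash
python3 -m pendant '[[-2,-0.4,0,0],[-3.5,-0.7,0,0],[-3.5,-0.7,0,0],[-3,-0.7,0,0],[-1,-0.3,0,0],[0,0,0,0]]'
python3 - <<'E'
from h import *
snap("wrist","d2")
crop("d1",190,90,210,240,3,"d1c");crop("d1",40,130,170,100,4,"d1k")
E
```

```text
time_s: 2.18
ee_pos: [0.5409, -0.1485, 0.3405]
ee_rot: [0.782, -0.623, -0.0, -0.0]
ft_force: [0.0, -0.8, -0.4]
opening: 0.0403
```

View pics/d2.png

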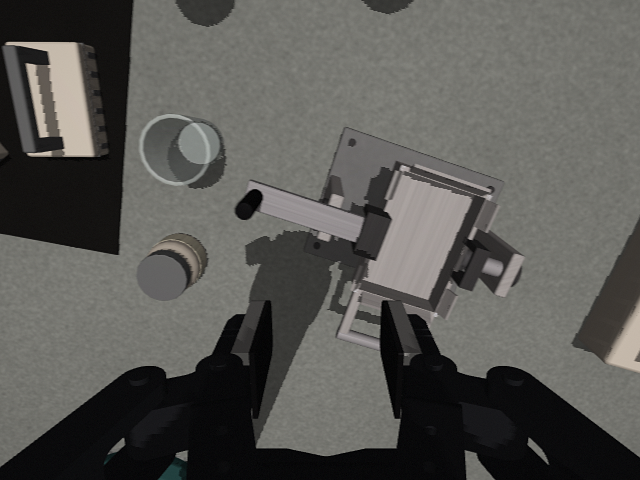

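View pics/d1c.png

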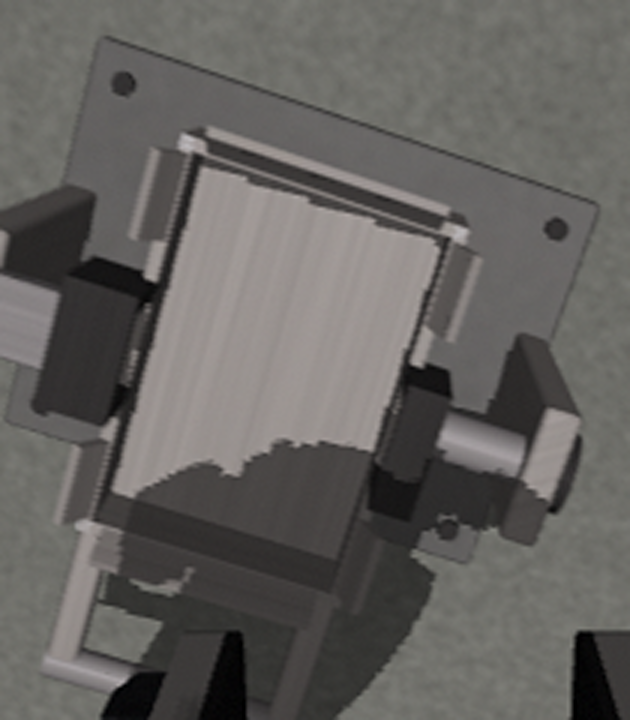

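View pics/d1k.png

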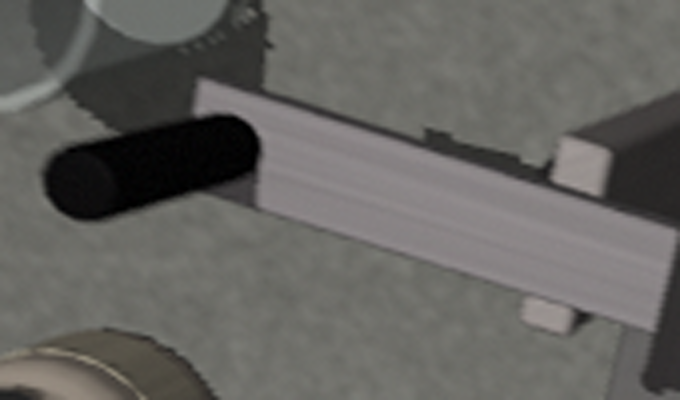

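Run:
```python
from h import *
crop("d2",300,110,240,240,3,"d2c");crop("d2",230,170,60,50,8,"d2k");crop("d2",0,30,120,140,5,"d2b")
```

```text
(no output)
```

View pics/d2c.png

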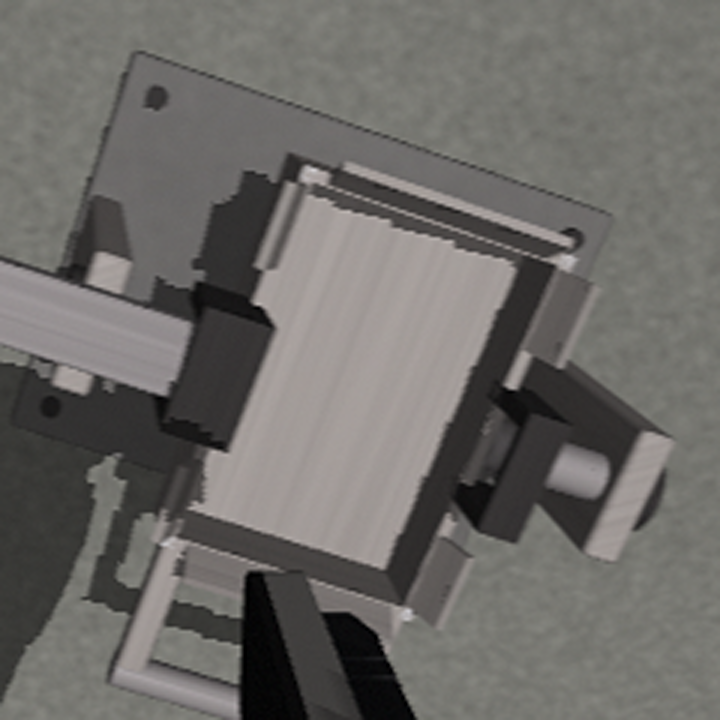

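View pics/d2k.png

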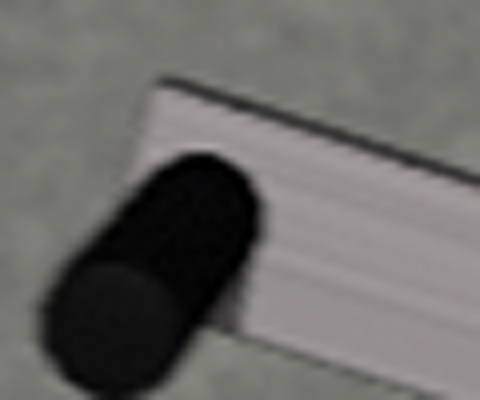

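View pics/d2b.png

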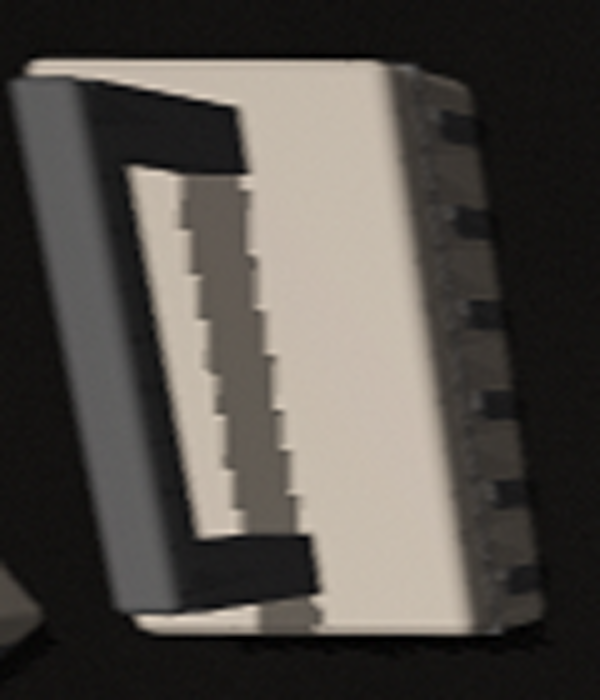

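Run:
```python
from h import *
A,B=cal("d1"),cal("d2");T,S=cal("c_top"),cal("c_side")
m=lambda *a:np.array(a)/1e3
up=m([22,-81,119],[22,-93,119],[-22,-93,119],[-22,-81,119])
obs=[(A,m([75,95,10],[75,-95,10],[-59,-39,83],[-59,39,83]),unc([[102,37],[600,207],[345,558],[115,491]],190,90,3)),
(B,m([75,95,10],[75,-95,10],[-59,-39,83]),unc([[137,52],[612,215],[392,570]],300,110,3)),
(A,up,unc([[545,408],[580,415],[550,512],[525,503]],190,90,3)),
(B,up,unc([[638,430],[672,437],[612,560],[588,552]],300,110,3))]
x,r=fit(obs,[.517,-.24,0,-.09]);print("stand",x.round(4));print(r.round(1).tolist())
Rm=Ro.from_euler("z",x[3]).as_matrix()
def own(X): return (Rm.T@(X-x[:3])).round(4)
k,e=tri([(A,unc([83,183],40,130,4)[0]),(B,unc([112,328],230,170,8)[0])]);print("knobtop",k.round(4),e,own(k))
k,e=tri([(A,unc([45,662],190,90,3)[0]),(B,unc([110,676],300,110,3)[0])]);print("h end",k.round(4),e,own(k))
# cassette with d2 too
lid=m([55,35,-6],[55,-35,-6],[-55,-35,-6],[-55,35,-6]);bar=m([46,6,40],[46,-6,40],[-46,-6,40],[-46,6,40])
t=unc([[78,140],[310,88],[388,448],[155,503]],260,220,8)
tb=unc([[170,127],[210,127],[272,440],[237,447]],260,220,8)
s=unc([[525,300],[180,428],[70,287]],265,230,8)
sb=unc([[430,103],[450,122],[140,203]],265,230,8)
w=unc([[390,62],[470,632]],0,30,5); wb=unc([[12,78],[80,80],[182,610],[117,610]],0,30,5)
x,r=fit([(T,lid,t),(T,bar,tb),(S,lid[[1,2,3]],s),(S,bar[[0,1,3]],sb),(B,lid[[1,2]],w),(B,bar,wb)],[.56,.138,.043,.22]);print("cass",x.round(4));print(r.round(1).tolist())
delta([x[0],x[1],.20],x[3]-np.pi/2)
```

```text
stand [ 0.5155 -0.2439 -0.0052 -0.0881]
[[0.1, 0.8], [0.9, -0.6], [-1.1, -0.3], [1.4, -0.1], [-1.1, 0.8], [0.3, 0.0], [-2.4, -1.2], [1.4, -1.6], [2.3, -0.0], [-4.2, 11.1], [-8.0, 10.3], [0.4, -1.6], [1.0, -0.1], [0.6, 0.6], [-3.0, -0.3]]
knobtop [ 0.5313 -0.0891  0.1793] 0.00010819053125893374 [0.0022 0.1556 0.1845]
h end [ 0.4069 -0.19    0.1064] 0.000493541773522288 [-0.1129  0.0442  0.1116]
cass [0.5594 0.1386 0.0395 0.2128]
[[-0.1, -0.3], [-0.2, -0.1], [-0.1, 0.5], [-0.1, 0.0], [-1.0, 0.4], [-0.8, -0.7], [-0.0, 0.1], [-0.9, 0.4], [0.8, 0.2], [-0.5, 0.1], [0.0, -0.9], [0.5, -0.1], [0.5, 0.4], [-0.8, -0.2], [-0.4, -0.4], [0.7, 0.9], [0.1, -0.6], [0.3, -0.8], [0.1, 0.7], [0.2, 0.6]]
t 2.23 pos [ 0.5407 -0.1514  0.3405] xang -1.3494 tilt 0.001 F [-0.2 -1.2  0.1] op 0.0403
shift cm [-27.89  -8.19  14.02] turn 0.0086
```

Run:
```python
from h import *
A,B=cal("d1"),cal("d2")
m=lambda *a:np.array(a)/1e3
up=m([22,-81,119],[22,-93,119],[-22,-93,119],[-22,-81,119])
obs=[(A,m([75,95,10],[75,-95,10],[-59,-39,83],[-59,39,83]),unc([[102,37],[600,207],[345,558],[115,491]],190,90,3)),
(B,m([75,95,10],[75,-95,10],[-59,-39,83]),unc([[137,52],[612,215],[392,570]],300,110,3)),
(B,up,unc([[638,430],[672,437],[612,560],[588,552]],300,110,3))]
for sel in (obs,obs[:1],obs[1:]):
  x,r=fit(sel,[.517,-.24,0,-.09]);print("stand",x.round(4));print(r.round(1).tolist())
# fixed z
def f(p):
  M=Ro.from_euler("z",p[2]).as_matrix()
  return np.concatenate([(proj(c,P@M.T+[p[0],p[1],0])-q).ravel() for c,P,q in obs])
print(least_squares(f,[.517,-.24,-.09],loss="soft_l1").x, least_squares(f,[.517,-.24,-.09],loss="soft_l1").fun.round(1))
```

```text
stand [ 0.5156 -0.2437 -0.0045 -0.0909]
[[0.0, 0.5], [0.9, -0.4], [-1.5, -0.1], [0.9, -0.2], [-1.0, 0.5], [0.4, 0.3], [-2.6, -1.0], [0.5, -1.2], [1.0, 0.3], [0.5, 1.0], [-3.1, 0.0]]
stand [ 0.5156 -0.2434 -0.0041 -0.092 ]
[[-0.2, 0.4], [0.8, -0.3], [-1.8, 0.0], [0.5, -0.1]]
stand [ 0.515  -0.2448 -0.0067 -0.0896]
[[-0.3, 1.3], [0.4, 0.5], [-2.1, -1.2], [0.5, -1.3], [1.0, 0.2], [0.6, 0.7], [-3.0, -0.3]]
[ 0.51654756 -0.24306664 -0.08837971] [-1.6 -0.5  1.1 -1.2 -2.   0.5 -0.4  0.4 -1.4 -0.1  1.8 -0.3 -1.8 -0.1
  2.3 -1.   3.1  0.6  2.3  1.8 -1.4  0.8]
```

```bash
python3 -m pendant '[[-2,-0.6,0,0.009],[-3.5,-1,0,0],[-3.5,-1,0,0],[-3.5,-1,1,0],[-3.5,-1,2,0],[-3.5,-1,2,0],[-3.5,-1,2,0],[-3,-1,2,0],[-1.5,-0.5,2,0],[-0.4,-0.1,2,0]]'; python3 -m pendant '[[0,0,2,0],[0,0,2,0],[0,0,0,0],[0,0,0,0]]'
python3 - <<'E'
from h import *
delta([.5594,.1386,.058],.2128-np.pi/2)
snap("wrist","e1");snap("top","e2")
crop("e2",240,190,110,100,6,"e2c")
E
```

```text
time_s: 3.07
ee_pos: [0.5646, 0.1407, 0.2095]
ee_rot: [0.778, -0.628, 0.0, -0.001]
ft_force: [-0.4, 0.2, -0.3]
opening: 0.04
time_s: 3.4
ee_pos: [0.5632, 0.136, 0.1694]
ee_rot: [0.776, -0.63, 0.0, 0.002]
ft_force: [0.6, 0.1, -0.0]
opening: 0.0397
t 3.4 pos [0.5632 0.136  0.1694] xang -1.3635 tilt 0.003 F [ 0.6  0.1 -0. ] op 0.0397
shift cm [-0.36  0.29 11.14] turn -0.0055
```

View pics/e1.png

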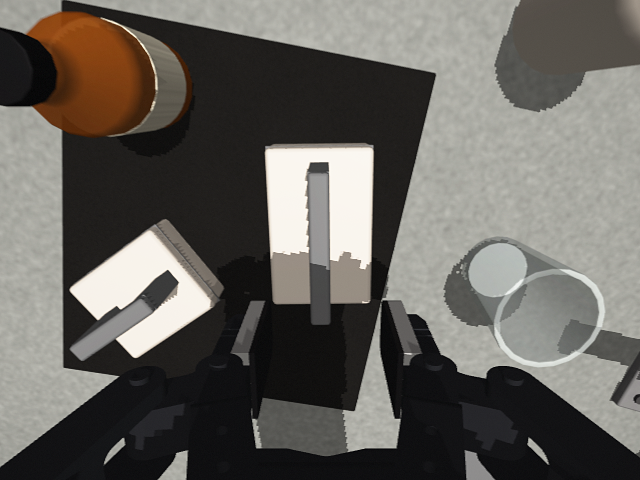

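```bash
python3 -m pendant '[[-0.4,0.3,1.5,-0.005],[0,0,3,0],[0,0,3,0],[0,0,2,0],[0,0,1.2,0],[0,0,0.4,0],[0,0,0,0],[0,0,0,0]]'
python3 - <<'E'
from h import *
delta([.5594,.1386,.058],.2128-np.pi/2)
snap("side","f1");crop("f1",240,180,120,110,6,"f1c")
E
```

```text
time_s: 4.17
ee_pos: [0.5602, 0.1426, 0.0605]
ee_rot: [0.779, -0.627, 0.001, -0.001]
ft_force: [0.2, 0.8, -0.6]
opening: 0.0401
t 4.17 pos [0.5602 0.1426 0.0605] xang -1.3554 tilt 0.0024 F [ 0.2  0.8 -0.6] op 0.0401
shift cm [0.37 0.16 0.25] turn 0.0026
```

View pics/f1c.png

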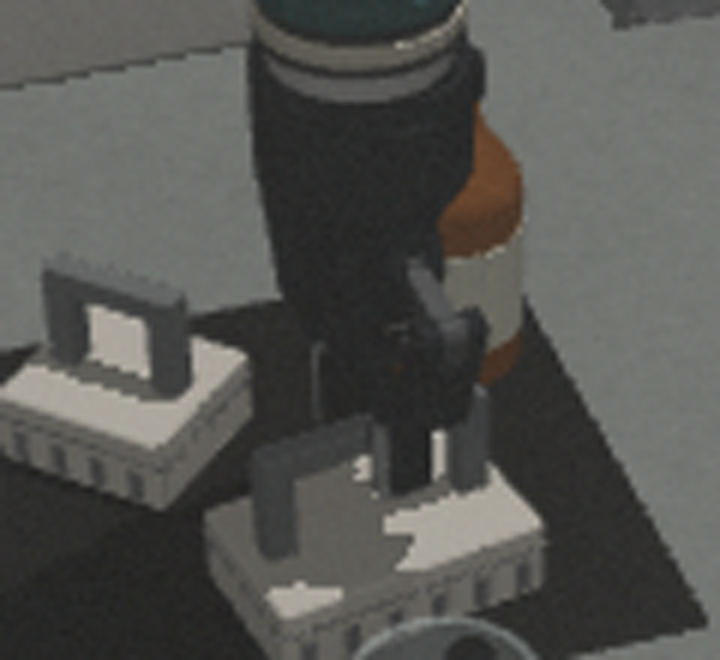

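Run:
```python
from h import *
from bench import bot
c=cal("e1")
for p in [(318.5,171),(320,324),(320,300)]:
    R=c["R"];d=R.T@np.linalg.inv(c["K"])@[*p,1];o=-R.T@c["t"];print((o+d*(.083-o[2])/d[2]).round(4))
for i in range(3):
    s=bot.observe();print(s["ee_pos"].round(4)); snap("wrist","junk")
```

```text
[0.605  0.1483 0.083 ]
[0.5154 0.1291 0.083 ]
[0.5309 0.1323 0.083 ]
[0.5603 0.1427 0.0608]
[0.5602 0.1428 0.0608]
[0.5601 0.1427 0.0607]
```

```bash
python3 -m pendant '[[0.35,0.1,0.25,0],[0,0,0,0],[0,0,0,0]]'; python3 -m pendant '[[0,0,0,0],[0,0,0,0],[0,0,0,0],[0,0,0,0],[0,0,0,0]]' 0.4
python3 - <<'E'
from h import *
delta([.56,.1387,.058],.2128-np.pi/2)
E
```

```text
time_s: 4.62
ee_pos: [0.5586, 0.1383, 0.0569]
ee_rot: [0.779, -0.627, 0.0, 0.0]
ft_force: [0.0, 0.9, 0.1]
opening: 0.0403
time_s: 5.03
ee_pos: [0.5588, 0.1386, 0.0569]
ee_rot: [0.779, -0.627, 0.0, 0.0]
ft_force: [0.5, -1.1, 0.9]
opening: 0.011
t 5.03 pos [0.5588 0.1386 0.0569] xang -1.355 tilt 0.0003 F [ 0.5 -1.1  0.9] op 0.011
shift cm [ 0.02 -0.12 -0.11] turn 0.003
```

```bash
python3 -m pendant '[[0,0,-1,0],[0,0,-2,0],[0,0,-3,0],[0,0,-3.5,0],[0,0,-3.5,0],[0,0,-3.5,0],[0,0,-3,0],[0,0,-1,0],[0,0,0,0]]'
python3 - <<'E'
from h import *
delta([.516,-.2435,.27],-.09-np.pi/2)
E
```

```text
time_s: 5.78
ee_pos: [0.56, 0.1395, 0.2645]
ee_rot: [0.779, -0.627, 0.002, -0.002]
ft_force: [0.3, 0.1, -4.5]
opening: 0.0106
t 5.78 pos [0.56   0.1395 0.2645] xang -1.3548 tilt 0.0059 F [ 0.3  0.1 -4.5] op 0.0106
shift cm [36.47 12.5  -0.64] turn 0.306
```

```bash
python3 -m pendant '[[1,0.3,-0.2,0],[2,0.7,-0.3,0],[3,1,0,0],[3,1.1,0,0],[3,1.1,0,0],[3,1.1,0,0],[3,1.1,0,0],[3,1.1,0,0],[3,1,0,0],[3,1,0,0]]'; python3 -m pendant '[[3,1,0,0],[2.5,1,0,0],[2,0.6,0,0],[1,0.3,0,0],[0.5,0.1,0,0.05],[0,0,0,0.08],[0,0,0,0.1],[0,0,0,0.06],[0,0,0,0],[0,0,0,0]]'
python3 - <<'E'
from h import *
delta([.516,-.2435,.27],-.09-np.pi/2)
for n in("wrist","top","side"): snap(n,"g_"+n)
E
```

```text
time_s: 6.62
ee_pos: [0.5204, -0.1472, 0.2635]
ee_rot: [0.779, -0.627, -0.003, 0.002]
ft_force: [1.3, 0.9, -4.8]
opening: 0.0104
time_s: 7.45
ee_pos: [0.5126, -0.2385, 0.265]
ee_rot: [-0.681, 0.732, 0.002, -0.001]
ft_force: [0.4, 0.4, -3.4]
opening: 0.0112
t 7.45 pos [ 0.5126 -0.2385  0.265 ] xang -1.6423 tilt 0.0039 F [ 0.4  0.4 -3.4] op 0.0112
shift cm [ 0.47 -0.37 -0.5 ] turn 0.0185
```

View pics/g_wrist.png

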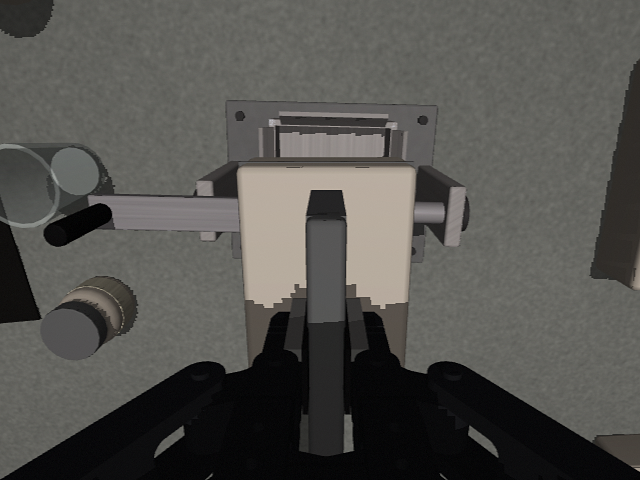

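View pics/g_side.png

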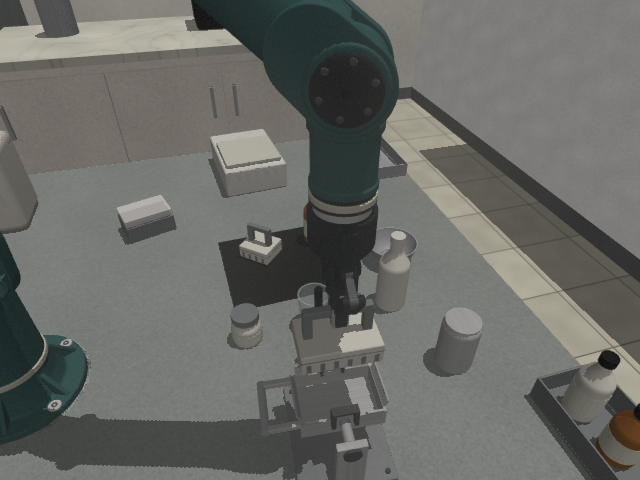

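Run:
```python
from h import *
crop("g_wrist",180,90,300,160,2.6666,"gz")
```

```text
(no output)
```

View pics/gz.png

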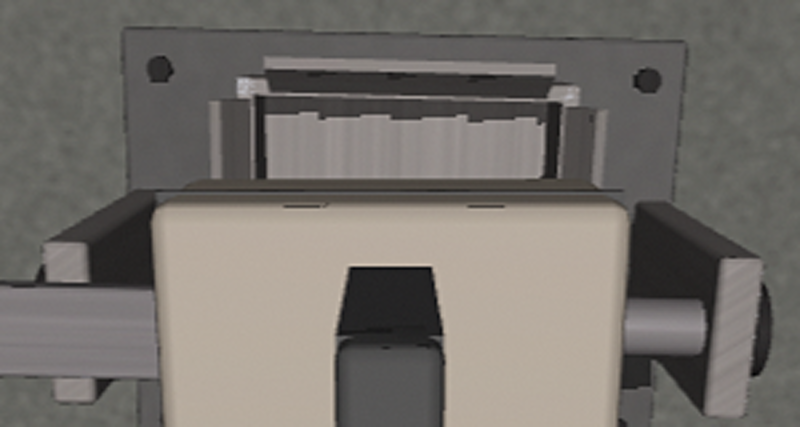

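Run:
```python
from h import *
c=cal("g_wrist");s=8/3
m=lambda *a:np.array(a)/1e3
P=m([22,93,119],[22,81,119],[-22,93,119],[-22,81,119],[22,-81,119],[22,-93,119],[-22,-81,119],[-22,-93,119],[75,95,10],[75,-95,10])
q=unc([[45,243],[90,243],[55,402],[97,402],[720,258],[762,260],[705,415],[748,417],[122,28],[686,42]],180,90,s)
x,r=fit([(c,P,q)],[.516,-.243,0,-.09]);print(x.round(4));print(r.round(1).tolist())
def f(p):
  M=Ro.from_euler("z",p[2]).as_matrix()
  return (proj(c,P@M.T+[p[0],p[1],0])-q).ravel()
k=least_squares(f,[.517,-.24,-.09],loss="soft_l1");print(k.x.round(4),k.fun.round(1))
# cassette: lid far edge corners rounded, bar end
lid=m([55,35,-6],[55,-35,-6],[46,6,40],[46,-6,40]);
q2=unc([[155,203],[628,207],[338,340],[443,340]],180,90,s)
x2,r=fit([(c,lid,q2)],[.5126,-.2385,.265-.015,-.07]);print("cass",x2.round(4),r.round(1).tolist())
delta([x[0],x[1],.25],x[3]-np.pi/2)
```

```text
[ 0.5162 -0.2421 -0.0027 -0.0943]
[[-0.4, -0.8], [0.2, -0.4], [0.1, 0.6], [1.1, 1.0], [-0.5, -0.7], [1.1, -1.1], [-1.6, 1.0], [-1.0, 0.6], [-0.0, 0.1], [0.9, -0.2]]
[ 0.5166 -0.2423 -0.0948] [-1.4 -0.7 -0.6 -0.3 -0.9  1.2  0.3  1.6  0.8 -0.5  2.6 -0.8 -0.4  1.8
  0.3  1.4 -0.6 -0.4  1.9 -0.5]
cass [ 0.5117 -0.2383  0.2437 -0.08  ] [[0.3, -0.4], [-0.4, -0.4], [-0.3, 0.1], [0.4, 0.5]]
t 7.6 pos [ 0.5133 -0.2391  0.266 ] xang -1.6434 tilt 0.0017 F [ 0.5  0.1 -4. ] op 0.0112
shift cm [ 0.28 -0.32  1.6 ] turn 0.0216
```

```bash
python3 -m pendant '[[0.28,-0.25,1,0.022],[0,0,2,0],[0,0,2,0],[0,0,1,0],[0,0,0.3,0],[0,0,0,0],[0,0,0,0]]'
python3 - <<'E'
from h import *
delta([.5155,-.2422,.137],-.0935-np.pi/2)
for n in("wrist","top","side"): snap(n,"h_"+n)
crop("h_side",240,300,170,140,4,"h_s");crop("h_wrist",180,60,300,200,2.6666,"hz")
E
```

```text
time_s: 8.18
ee_pos: [0.5166, -0.2429, 0.2042]
ee_rot: [-0.672, 0.74, -0.0, 0.0]
ft_force: [0.0, 0.2, -3.6]
opening: 0.0106
t 8.18 pos [ 0.5166 -0.2429  0.2042] xang -1.6671 tilt 0.001 F [ 0.   0.2 -3.6] op 0.0106
shift cm [-0.06  0.12  6.72] turn -0.0029
```

View pics/h_s.png

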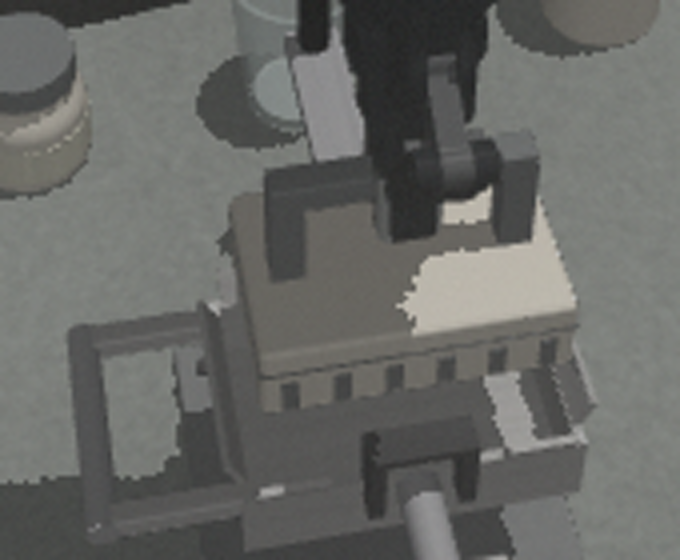

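View pics/hz.png

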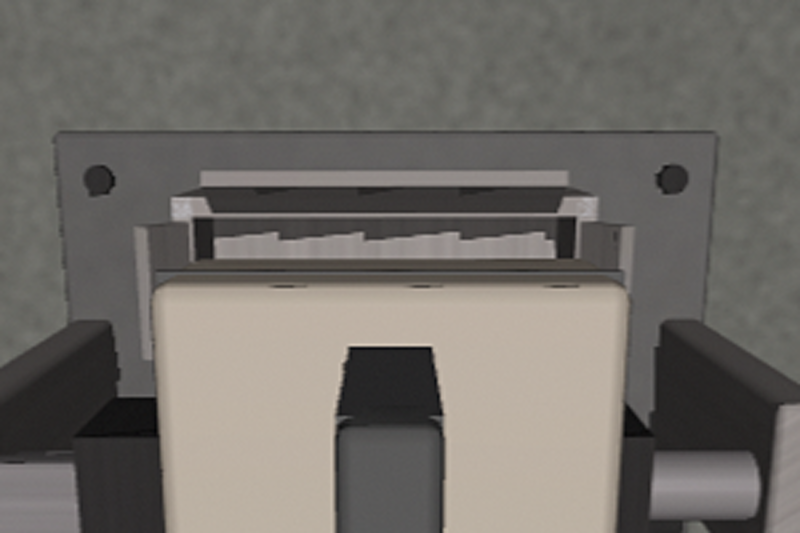

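```bash
python3 -m pendant '[[-0.1,0.05,1,0],[0,0,1.5,0],[0,0,1,0],[0,0,1,0],[0,0,0.7,0],[0,0,0.5,0],[0,0,0,0],[0,0,0,0]]'
python3 - <<'E'
from h import *
delta([.516,-.2422,.137],-.0935-np.pi/2)
E
```

```text
time_s: 9.0
ee_pos: [0.5156, -0.2416, 0.1466]
ee_rot: [-0.672, 0.74, 0.0, -0.0]
ft_force: [0.7, 1.0, -3.8]
opening: 0.0108
t 9.0 pos [ 0.5156 -0.2416  0.1466] xang -1.667 tilt 0.0003 F [ 0.7  1.  -3.8] op 0.0108
shift cm [ 0.06 -0.04  0.96] turn -0.0027
```

Within the walls with no side force. Continue to the floor.

```bash
python3 -m pendant '[[0,0,0.3,0],[0,0,0.3,0],[0,0,0.2,0],[0,0,0,0],[0,0,0,0]]'; python3 -m pendant '[[0,0,0.15,0],[0,0,0,0],[0,0,0,0]]'
```

```text
time_s: 9.42
ee_pos: [0.5155, -0.2415, 0.1387]
ee_rot: [-0.672, 0.74, 0.0, -0.0]
ft_force: [0.1, -0.6, -3.7]
opening: 0.011
time_s: 9.67
ee_pos: [0.5156, -0.2415, 0.1373]
ee_rot: [-0.672, 0.74, 0.0, -0.0]
ft_force: [0.6, -0.2, -3.8]
opening: 0.0111
```

```bash
python3 -m pendant '[[0,0,0.1,0],[0,0,0,0],[0,0,0,0]]';python3 -m pendant '[[0,0,0.1,0],[0,0,0,0],[0,0,0,0]]'
```

```text
time_s: 9.92
ee_pos: [0.5157, -0.2417, 0.1368]
ee_rot: [-0.672, 0.74, -0.0, 0.0]
ft_force: [-1.2, 0.2, 1.2]
opening: 0.0109
time_s: 10.17
ee_pos: [0.5158, -0.2418, 0.1368]
ee_rot: [-0.672, 0.74, -0.0, 0.0]
ft_force: [-3.9, 0.7, 8.7]
opening: 0.0108
```

```bash
python3 -m pendant '[[0,0,-0.1,0],[0,0,0,0]]'; python3 -m pendant '[[0,0,0,0],[0,0,0,0],[0,0,0,0],[0,0,0,0]]' 3.2; python3 -m pendant '[[0,0,-1,0],[0,0,-2,0],[0,0,-3,0],[0,0,-3,0],[0,0,-2,0],[0,0,0,0],[0,0,0,0]]'
python3 - <<'E'
from h import *
from bench import bot
for n in("wrist","top","side"): snap(n,"i_"+n)
x=np.array([.5163,-.2424,0]);M=Ro.from_euler("z",-.0935).as_matrix()
print(M@[0,.1545,.167]+x)
delta(M@[0,.1545,.26]+x,-.0935-np.pi/2)
crop("i_side",240,280,170,150,4,"i_s")
E
```

```text
time_s: 10.33
ee_pos: [0.5158, -0.2417, 0.1368]
ee_rot: [-0.672, 0.74, -0.0, 0.0]
ft_force: [-1.3, -0.4, 3.7]
opening: 0.0107
time_s: 10.67
ee_pos: [0.5159, -0.2415, 0.1362]
ee_rot: [-0.672, 0.74, -0.0, 0.0]
ft_force: [0.6, -0.3, 0.4]
opening: 0.0317
time_s: 11.25
ee_pos: [0.5165, -0.2419, 0.2483]
ee_rot: [-0.672, 0.74, -0.002, 0.001]
ft_force: [-0.5, 0.2, -1.0]
opening: 0.0318
[ 0.53072471 -0.08857485  0.167     ]
t 11.4 pos [ 0.5147 -0.2411  0.2453] xang -1.6669 tilt 0.0023 F [0.4 0.4 0. ] op 0.0319
shift cm [-15.34  -0.13  -1.46] turn -0.0026
```

View pics/i_wrist.png

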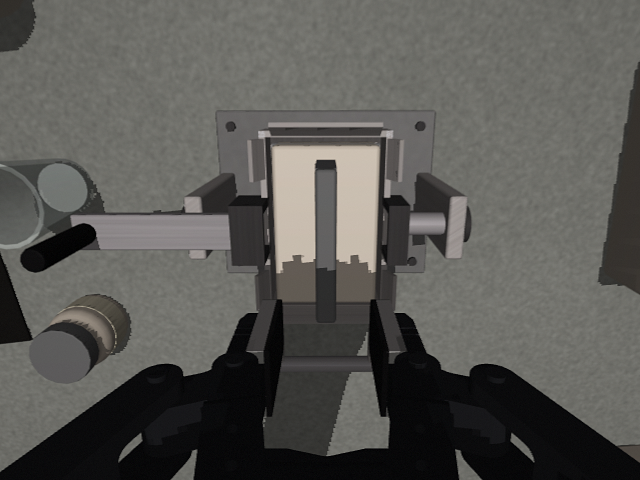

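View pics/i_s.png

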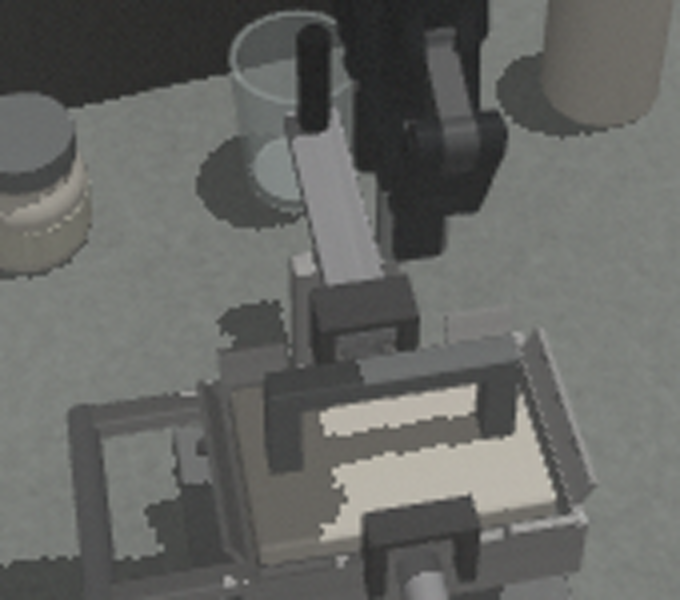

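```bash
python3 -m pendant '[[-1.5,0,-0.7,0],[-3,0,-0.7,0],[-3.5,0,0,0],[-3.5,0,0,0],[-2.5,0,0,0],[-1.2,-0.1,0,0],[-0.2,0,0,0],[0,0,0,0]]'
python3 - <<'E'
from h import *
snap("wrist","j1")
delta([.531,-.0885,.148],-.0935-np.pi/2)
E
```

```text
time_s: 12.07
ee_pos: [0.531, -0.0886, 0.2595]
ee_rot: [-0.673, 0.74, 0.0, -0.001]
ft_force: [0.7, -0.8, 0.1]
opening: 0.0317
t 12.12 pos [ 0.531  -0.09    0.2597] xang -1.6684 tilt 0.0018 F [-0.3 -0.2 -0.1] op 0.0321
shift cm [-0.16 -0.   11.17] turn -0.0041
```

View pics/j1.png

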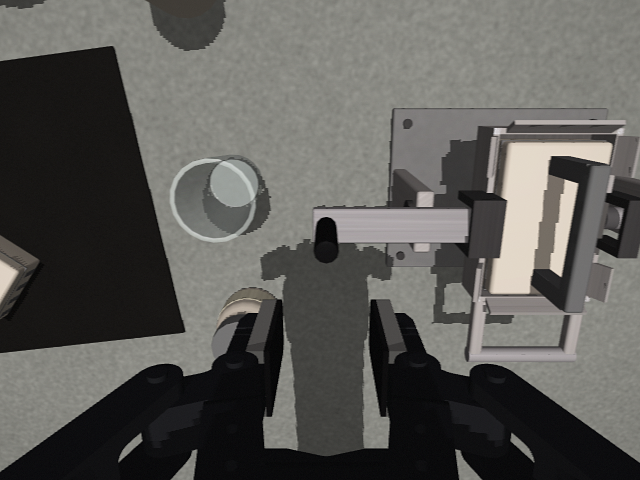

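```bash
python3 -m pendant '[[0,0,1.5,0],[0,0,2.5,0],[0,0,2.5,0],[0,0,2,0],[0,0,1.5,0],[0,0,0.9,0],[0,0,0.2,0],[0,0,0,0]]'; python3 -m pendant '[[0,0,0,0],[0,0,0,0],[0,0,0,0],[0,0,0,0]]' 0.6
python3 - <<'E'
from h import *
x=np.array([.5163,-.2424,0]);M=Ro.from_euler("z",-.0935).as_matrix()
delta(M@[0,.068,.148]+x,-.0935-np.pi/2)
E
```

```text
time_s: 12.78
ee_pos: [0.5311, -0.0899, 0.1489]
ee_rot: [-0.671, 0.741, 0.0, -0.001]
ft_force: [0.4, 0.5, 0.1]
opening: 0.0322
time_s: 13.12
ee_pos: [0.5322, -0.0889, 0.1503]
ee_rot: [-0.672, 0.74, -0.001, 0.001]
ft_force: [-0.2, -1.3, 3.4]
opening: 0.0121
t 13.12 pos [ 0.5322 -0.0889  0.1503] xang -1.6674 tilt 0.0023 F [-0.2 -1.3  3.4] op 0.0121
shift cm [8.63 0.12 0.24] turn -0.0031
```

```bash
python3 -m pendant '[[0.5,0,0,0],[1,0,0,0],[1.5,0,0,0],[1.5,0,0,0],[1.5,0,0,0],[1,0,0,0],[0.8,0,0,0],[0.4,0,0,0],[0,0,0,0],[0,0,0,0]]'
```

```text
time_s: 13.95
ee_pos: [0.5242, -0.1719, 0.1503]
ee_rot: [-0.672, 0.741, -0.001, 0.0]
ft_force: [0.6, -1.3, 4.8]
opening: 0.0122
```

```bash
python3 -m pendant '[[0.3,0,0,0],[0,0,0,0],[0,0,0,0]]'; python3 -m pendant '[[0.2,0,0,0],[0,0,0,0],[0,0,0,0]]'; python3 -m pendant '[[0.2,0,0,0],[0,0,0,0],[0,0,0,0]]'
```

```text
time_s: 14.2
ee_pos: [0.524, -0.174, 0.1503]
ee_rot: [-0.672, 0.74, -0.001, 0.001]
ft_force: [-0.3, -0.6, 6.3]
opening: 0.0119
time_s: 14.45
ee_pos: [0.524, -0.1742, 0.1503]
ee_rot: [-0.673, 0.74, -0.0, 0.001]
ft_force: [-1.0, 3.6, 6.7]
opening: 0.0125
time_s: 14.7
ee_pos: [0.524, -0.1743, 0.1503]
ee_rot: [-0.673, 0.74, 0.001, 0.002]
ft_force: [-0.2, 6.5, 6.8]
opening: 0.0121
```

```bash
python3 -m pendant '[[-0.2,0,0,0],[0,0,0,0],[0,0,0,0],[0,0,0,0]]' 3.2; python3 -m pendant '[[0,0,-1,0],[0,0,-2,0],[0,0,-3,0],[0,0,-3,0],[0,0,-1,0],[0,0,0,0]]'
python3 - <<'E'
from h import *
for n in("wrist","side"): snap(n,"k_"+n)
delta([.516,-.2417,.1368],-.0935-np.pi/2)
crop("k_side",240,280,170,150,4,"k_s")
E
```

```text
time_s: 15.03
ee_pos: [0.5225, -0.1757, 0.1491]
ee_rot: [-0.672, 0.741, 0.0, -0.0]
ft_force: [0.3, 0.1, -0.1]
opening: 0.0321
time_s: 15.53
ee_pos: [0.5251, -0.1759, 0.2528]
ee_rot: [-0.672, 0.74, -0.003, 0.002]
ft_force: [1.2, -0.1, -0.9]
opening: 0.032
t 15.63 pos [ 0.5225 -0.1751  0.2492] xang -1.6673 tilt 0.0002 F [-0.   0.3  0.1] op 0.0322
shift cm [6.690e+00 1.000e-02 1.124e+01] turn -0.003
```

View pics/k_wrist.png

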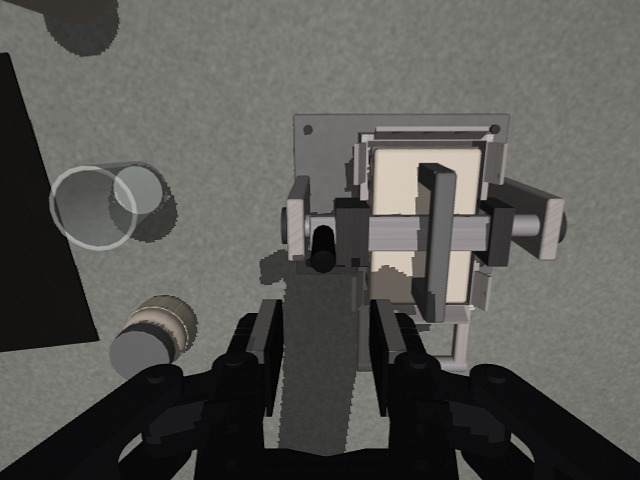

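View pics/k_s.png

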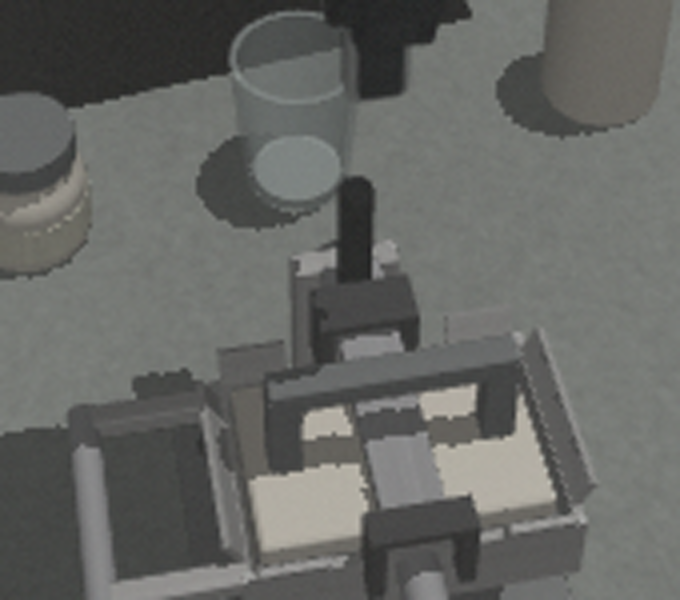

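```bash
python3 -m pendant '[[1,0,0,0],[2,0,0,0],[2.2,0,0,0],[1.2,0,0,0],[0.3,0,0,0],[0,0,0,0],[0,0,0,0]]' 2.6
python3 - <<'E'
from h import *
snap("wrist","l1")
delta([.516,-.2417,.141],-.0935-np.pi/2)
E
```

```text
time_s: 16.22
ee_pos: [0.5163, -0.2407, 0.2485]
ee_rot: [-0.672, 0.74, 0.001, -0.0]
ft_force: [1.2, 0.7, 1.0]
opening: 0.0258
t 16.27 pos [ 0.5166 -0.2402  0.2488] xang -1.6654 tilt 0.0016 F [-0.4 -0.   0.1] op 0.0261
shift cm [ 0.17  0.04 10.78] turn -0.0011
```

View pics/l1.png

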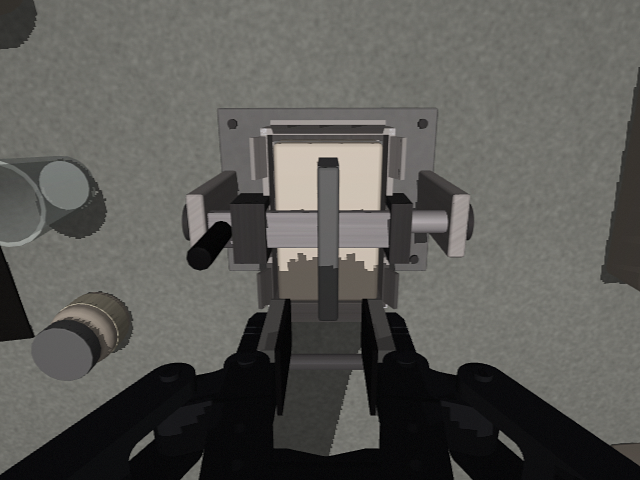

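```bash
python3 -m pendant '[[0.17,0,1.5,0],[0,0,2.5,0],[0,0,2.5,0],[0,0,2,0],[0,0,1.4,0],[0,0,0.8,0],[0,0,0,0],[0,0,0,0]]'; python3 -m pendant '[[0,0,0,0],[0,0,0,0],[0,0,0,0],[0,0,0,0]]' 0.4
```

```text
time_s: 16.93
ee_pos: [0.5168, -0.2425, 0.1424]
ee_rot: [-0.673, 0.74, 0.0, 0.0]
ft_force: [0.5, -0.5, 1.3]
opening: 0.026
time_s: 17.27
ee_pos: [0.5174, -0.2429, 0.1433]
ee_rot: [-0.672, 0.74, -0.001, 0.001]
ft_force: [0.1, 2.6, 2.4]
opening: 0.0106
```

Gripped; tug up in small steps, watching the force.

```bash
python3 -m pendant '[[0,0,-0.15,0],[0,0,-0.1,0],[0,0,0,0],[0,0,0,0]]'; python3 -m pendant '[[0,0,-0.1,0],[0,0,0,0],[0,0,0,0]]'
```

```text
time_s: 17.6
ee_pos: [0.5156, -0.2435, 0.1444]
ee_rot: [-0.672, 0.74, 0.0, -0.0]
ft_force: [0.8, 0.1, -3.7]
opening: 0.0106
time_s: 17.85
ee_pos: [0.5163, -0.2434, 0.1457]
ee_rot: [-0.672, 0.74, 0.0, -0.0]
ft_force: [0.2, -0.3, -4.3]
opening: 0.0107
```

```bash
python3 -m pendant '[[0,0,-0.1,0],[0,0,0,0],[0,0,0,0]]'; python3 -m pendant '[[0,0,-0.08,0],[0,0,0,0],[0,0,0,0]]'
```

```text
time_s: 18.1
ee_pos: [0.5162, -0.243, 0.1462]
ee_rot: [-0.672, 0.74, 0.0, -0.0]
ft_force: [2.1, -0.9, -9.9]
opening: 0.0105
time_s: 18.35
ee_pos: [0.5161, -0.243, 0.1464]
ee_rot: [-0.672, 0.74, 0.0, -0.0]
ft_force: [3.5, 0.5, -20.7]
opening: 0.0107
```

```bash
python3 -m pendant '[[0,0,0,0],[0,0,0,0]]'
python3 - <<'E'
from h import *
snap("side","m_s");crop("m_s",240,280,170,150,4,"m_sc")
E
python3 -m pendant '[[0,0,0.2,0],[0,0,0.2,0],[0,0,0,0],[0,0,0,0]]'
```

```text
time_s: 18.52
ee_pos: [0.5161, -0.243, 0.1464]
ee_rot: [-0.672, 0.74, 0.0, -0.0]
ft_force: [4.6, -1.3, -25.8]
opening: 0.0106
time_s: 18.9
ee_pos: [0.517, -0.2438, 0.145]
ee_rot: [-0.672, 0.74, -0.001, 0.0]
ft_force: [0.2, 0.3, -4.2]
opening: 0.0104
```

View pics/m_sc.png

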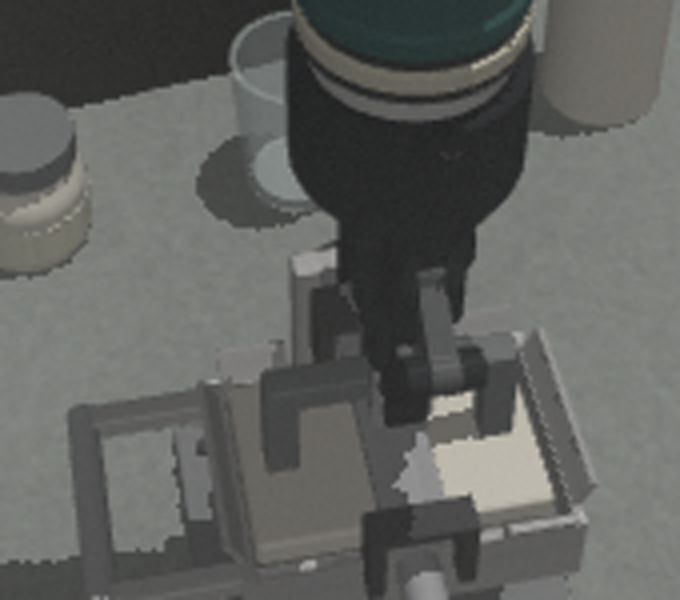

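```bash
python3 -m pendant '[[0,0,0.15,0],[0,0,0.05,0],[0,0,0,0]]';python3 -m pendant '[[0,0,0,0],[0,0,0,0],[0,0,0,0],[0,0,0,0]]' 2.6; python3 -m pendant '[[0,0,-1,0],[0,0,-2,0],[0,0,-3,0],[0,0,-3,0],[0,0,-1,0],[0,0,0,0]]'
python3 - <<'E'
from h import *
from bench import bot
print(bot.observe()["q"].round(3))
for n in("wrist",): snap(n,"n_"+n)
E
```

```text
time_s: 19.15
ee_pos: [0.5172, -0.2433, 0.1431]
ee_rot: [-0.672, 0.74, -0.001, 0.0]
ft_force: [-1.7, 1.5, 4.8]
opening: 0.0108
time_s: 19.48
ee_pos: [0.5166, -0.2435, 0.1417]
ee_rot: [-0.672, 0.74, -0.0, 0.0]
ft_force: [0.3, 0.5, 0.6]
opening: 0.0263
time_s: 19.98
ee_pos: [0.5186, -0.2443, 0.2453]
ee_rot: [-0.672, 0.74, -0.003, 0.002]
ft_force: [0.0, -0.3, -0.3]
opening: 0.0259
[ 0.386  0.381 -0.033  1.947  0.017  0.806 -1.323]
```

View pics/n_wrist.png

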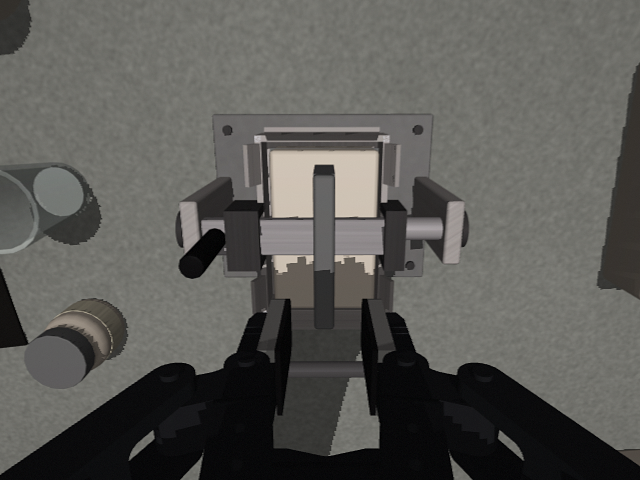

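```bash
python3 -m pendant '[[0,1,0,-0.1],[0,0,0,-0.12],[0,0,0,-0.12],[0,0,0,-0.12],[0,0,0,-0.12],[0,0,0,-0.12],[0,0,0,-0.12],[0,0,0,-0.12],[0,0,0,-0.12],[0,0,0,-0.12]]'; python3 -m pendant '[[0,0,0,-0.12],[0,0,0,-0.12],[0,0,0,-0.12],[0,0,0,-0.05],[-2,0,0,0],[-3,0,0,0],[-3,0,0,0],[-2,0,0,0],[0,0,0,0],[0,0,0,0]]'
python3 - <<'E'
from h import *
from bench import bot
print(bot.observe()["q"].round(3))
x=np.array([.5163,-.2424,0]);M=Ro.from_euler("z",-.0935).as_matrix()
print(M@[-.112,0,.105]+x)
delta(M@[-.112,0,.086]+x,-.0935)
for n in("wrist",): snap(n,"o_"+n)
E
```

```text
time_s: 20.87
ee_pos: [0.505, -0.2418, 0.2394]
ee_rot: [0.971, -0.238, -0.002, -0.0]
ft_force: [0.2, 0.6, -0.1]
opening: 0.026
time_s: 21.7
ee_pos: [0.4046, -0.2343, 0.2402]
ee_rot: [0.999, -0.039, -0.002, -0.001]
ft_force: [0.8, -1.0, 0.4]
opening: 0.0258
[ 0.792  0.284 -0.442  2.147  0.177  0.748  0.157]
[ 0.40478921 -0.23194325  0.105     ]
t 21.7 pos [ 0.4046 -0.2343  0.2402] xang -0.078 tilt 0.0034 F [ 0.8 -1.   0.4] op 0.0258
shift cm [ 0.05 -0.22 15.42] turn 0.0155
```

View pics/o_wrist.png

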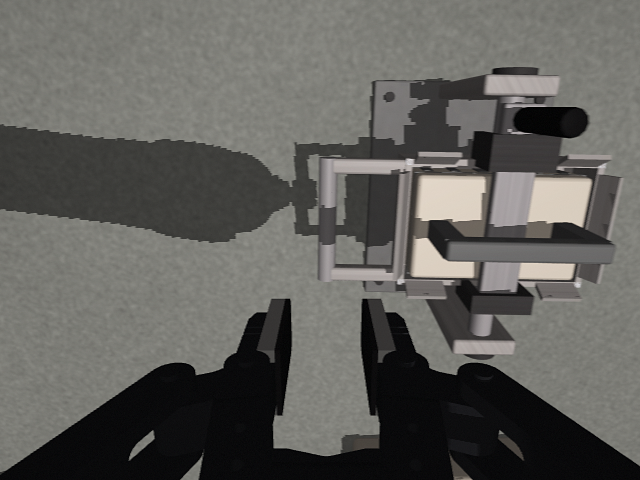

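```bash
python3 - <<'E'
from h import *
c=cal("o_wrist");print(proj(c,np.array([[.4048,-.2319,.105],[.4048,-.2319,.111]])))
E
python3 -m pendant '[[0.1,-0.2,2,0.015],[0,0,3,0],[0,0,3.5,0],[0,0,3,0],[0,0,2,0],[0,0,1,0],[0,0,0.5,0],[0,0,0.3,0],[0,0,0,0],[0,0,0,0]]'
python3 - <<'E'
from h import *
snap("side","p_s");crop("p_s",200,260,200,170,4,"p_sc")
E
```

```text
[[325.67239865 221.0523883 ]
 [325.64558243 223.37783712]]
time_s: 22.58
ee_pos: [0.4089, -0.233, 0.0894]
ee_rot: [0.999, -0.046, 0.001, 0.0]
ft_force: [0.5, -0.4, -0.5]
opening: 0.026
```

View pics/p_sc.png

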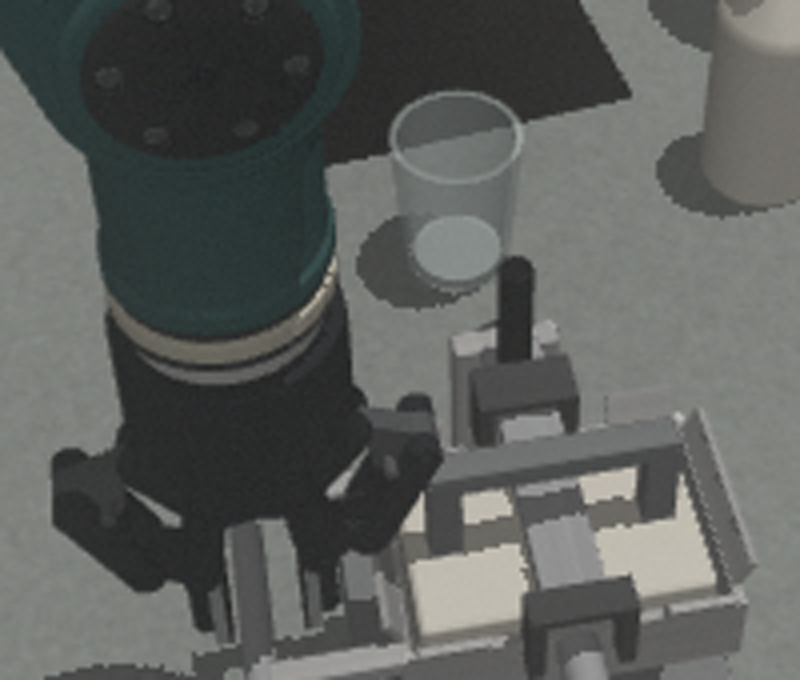

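```bash
python3 -m pendant '[[-0.2,0,0.2,0],[0,0,0,0],[0,0,0,0]]'; python3 -m pendant '[[0,0,0,0],[0,0,0,0],[0,0,0,0],[0,0,0,0]]' 0.4
python3 - <<'E'
from h import *
delta([.405,-.232,.086],-.0935)
E
```

```text
time_s: 22.88
ee_pos: [0.4058, -0.2327, 0.087]
ee_rot: [0.999, -0.046, 0.0, 0.0]
ft_force: [-0.1, -0.2, -0.4]
opening: 0.0259
time_s: 23.22
ee_pos: [0.4045, -0.2325, 0.0869]
ee_rot: [0.999, -0.046, -0.001, 0.0]
ft_force: [-2.5, 0.5, 6.1]
opening: 0.0101
t 23.22 pos [ 0.4045 -0.2325  0.0869] xang -0.0925 tilt 0.0027 F [-2.5  0.5  6.1] op 0.0101
shift cm [ 0.05 -0.06  0.09] turn 0.001
```

```bash
python3 -m pendant '[[0.04,0,-0.97,0],[0.13,0,-0.97,0],[0.2,0,-0.95,0],[0.3,0,-0.94,0],[0.37,0,-0.9,0],[0.45,0,-0.87,0],[0,0,0,0]]'
python3 - <<'E'
from h import *
x=np.array([.5163,-.2424,0]);M=Ro.from_euler("z",-.0935).as_matrix()
t=np.radians(30);delta(M@[-.112*np.cos(t),0,.086+.112*np.sin(t)]+x,-.0935)
from bench import bot
p=M.T@(bot.observe()["ee_pos"]-x);print(p, np.degrees(np.arctan2(p[2]-.086,-p[0])))
E
```

```text
time_s: 23.8
ee_pos: [0.4182, -0.2339, 0.1436]
ee_rot: [0.999, -0.046, -0.003, 0.0]
ft_force: [-4.3, -0.4, 2.0]
opening: 0.0095
t 23.8 pos [ 0.4182 -0.2339  0.1436] xang -0.0929 tilt 0.0053 F [-4.3 -0.4  2. ] op 0.0095
shift cm [ 0.15 -0.07  0.16] turn 0.0006
[-0.09848222 -0.0006529   0.1435753 ] 30.311682275027557
```

```bash
python3 -m pendant '[[0.6,0,-0.8,0],[0.6,0,-0.75,0],[0.7,0,-0.7,0],[0.75,0,-0.65,0],[0.8,0,-0.6,0],[0.8,0,-0.5,0],[0.85,0,-0.43,0],[0.9,0,-0.38,0],[0,0,0,0]]'
cat >> h.py <<'E'
def swing(deg):
    from bench import bot
    x=np.array([.5163,-.2424,0]);M=Ro.from_euler("z",-.0935).as_matrix();t=np.radians(deg)
    delta(M@[-.112*np.cos(t),0,.086+.112*np.sin(t)]+x,-.0935)
    p=M.T@(bot.observe()["ee_pos"]-x);print(p.round(4),"ang",np.degrees(np.arctan2(p[2]-.086,-p[0])).round(1),"R",np.hypot(p[0],p[2]-.086).round(4))
E
python3 -c "
from h import *
swing(70);snap('side','q_s');crop('q_s',200,180,240,240,2.5,'q_sc')"
```

```text
time_s: 24.55
ee_pos: [0.4739, -0.2392, 0.1941]
ee_rot: [0.999, -0.047, -0.008, 0.001]
ft_force: [-19.6, 3.6, 38.3]
opening: 0.0097
t 24.55 pos [ 0.4739 -0.2392  0.1941] xang -0.0937 tilt 0.0164 F [-19.6   3.6  38.3] op 0.0097
shift cm [ 0.43 -0.08  0.28] turn -0.0002
[-0.0425 -0.0008  0.1941] ang 68.5 R 0.1162
```

View pics/q_sc.png

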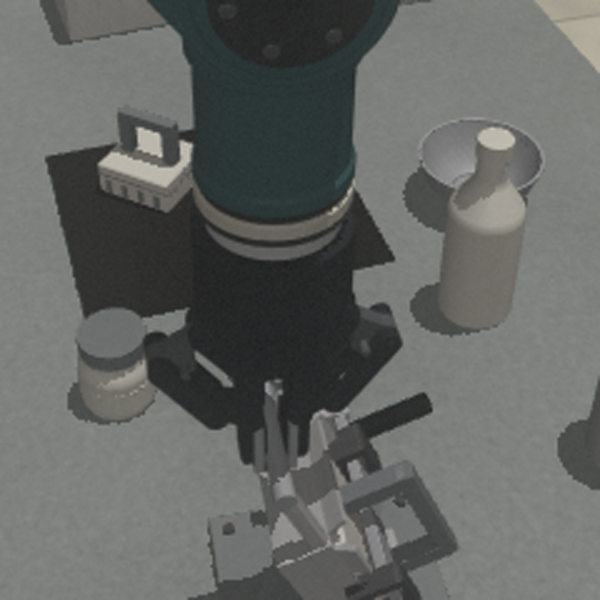

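```bash
python3 -m pendant '[[-0.1,0,-0.35,0],[0,0,0,0]]'; python3 -m pendant '[[0.9,0,-0.28,0],[0.95,0,-0.23,0],[0.97,0,-0.15,0],[0.97,0,-0.05,0],[0,0,0,0]]'; python3 -c "
from h import *
swing(90)"
```

```text
time_s: 24.77
ee_pos: [0.4764, -0.2395, 0.1953]
ee_rot: [0.999, -0.046, -0.003, 0.0]
ft_force: [-8.5, 0.6, 11.5]
opening: 0.0096
time_s: 25.18
ee_pos: [0.5179, -0.2433, 0.2014]
ee_rot: [0.999, -0.046, -0.0, 0.0]
ft_force: [-1.9, -2.4, 0.7]
opening: 0.0095
t 25.18 pos [ 0.5179 -0.2433  0.2014] xang -0.0919 tilt 0.0006 F [-1.9 -2.4  0.7] op 0.0095
shift cm [-0.17 -0.08  0.34] turn 0.0016
[ 0.0017 -0.0008  0.2014] ang 90.9 R 0.1154
```

```bash
python3 -m pendant '[[0.74,0,0.04,0],[0.97,0,0.13,0],[0.95,0,0.21,0],[0.93,0,0.3,0],[0.9,0,0.37,0],[0.87,0,0.45,0],[0,0,0,0]]'; python3 -c "
from h import *
swing(120)"
```

```text
time_s: 25.77
ee_pos: [0.5732, -0.2484, 0.1854]
ee_rot: [0.999, -0.046, 0.001, 0.0]
ft_force: [-0.7, -3.3, 1.1]
opening: 0.0097
t 25.77 pos [ 0.5732 -0.2484  0.1854] xang -0.0915 tilt 0.0027 F [-0.7 -3.3  1.1] op 0.0097
shift cm [-0.12 -0.07  0.24] turn 0.002
[ 0.0572 -0.0007  0.1854] ang 119.9 R 0.1147
```

```bash
python3 -m pendant '[[0.82,0,0.53,0],[0.78,0,0.59,0],[0.72,0,0.66,0],[0.66,0,0.72,0],[0.59,0,0.78,0],[0.53,0,0.82,0],[0,0,0,0]]'; python3 -c "
from h import *
swing(150)"
```

```text
time_s: 26.35
ee_pos: [0.6127, -0.2518, 0.1433]
ee_rot: [0.999, -0.046, 0.0, -0.0]
ft_force: [-0.4, -4.1, 0.3]
opening: 0.0099
t 26.35 pos [ 0.6127 -0.2518  0.1433] xang -0.092 tilt 0.0009 F [-0.4 -4.1  0.3] op 0.0099
shift cm [ 0.02 -0.04  0.13] turn 0.0015
[ 0.0968 -0.0004  0.1433] ang 149.4 R 0.1125
```

```bash
python3 -m pendant '[[0.45,0,0.87,0],[0.37,0,0.9,0],[0.3,0,0.93,0],[0.21,0,0.95,0],[0.13,0,0.97,0],[0,0,0,0],[0,0,0,0]]'; python3 -c "
from h import *
swing(180);snap('side','r_s');crop('r_s',200,230,240,240,2.5,'r_sc')"
```

```text
time_s: 26.93
ee_pos: [0.6268, -0.2532, 0.098]
ee_rot: [0.999, -0.046, 0.001, -0.0]
ft_force: [1.5, -3.9, -1.7]
opening: 0.0097
t 26.93 pos [ 0.6268 -0.2532  0.098 ] xang -0.0921 tilt 0.0016 F [ 1.5 -3.9 -1.7] op 0.0097
shift cm [ 0.09 -0.04  1.2 ] turn 0.0014
[ 0.111  -0.0004  0.098 ] ang 173.8 R 0.1117
```

View pics/r_sc.png

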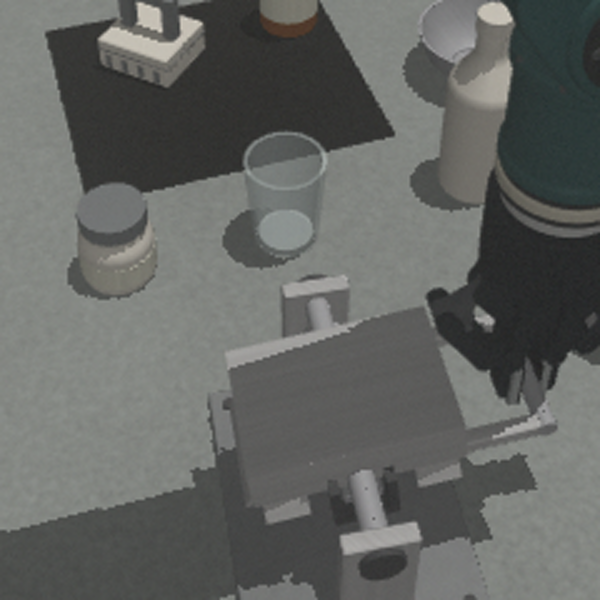

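Nearly over. Push the last centimetre down in small steps until the stop answers.

```bash
python3 -m pendant '[[0,0,0.4,0],[0,0,0.3,0],[0,0,0,0],[0,0,0,0]]'; python3 -m pendant '[[0,0,0.2,0],[0,0,0,0],[0,0,0,0]]'; python3 -m pendant '[[0,0,0.2,0],[0,0,0,0],[0,0,0,0]]'
```

```text
time_s: 27.32
ee_pos: [0.6272, -0.2532, 0.0926]
ee_rot: [0.999, -0.046, 0.001, 0.0]
ft_force: [3.3, -4.3, 0.9]
opening: 0.0099
time_s: 27.57
ee_pos: [0.6273, -0.2533, 0.0909]
ee_rot: [0.999, -0.046, 0.001, 0.0]
ft_force: [2.9, -3.8, 2.9]
opening: 0.01
time_s: 27.82
ee_pos: [0.6274, -0.2532, 0.0889]
ee_rot: [0.999, -0.046, 0.001, 0.0]
ft_force: [2.6, -4.7, 3.3]
opening: 0.0095
```

```bash
python3 -m pendant '[[0,0,0.2,0],[0,0,0,0],[0,0,0,0]]'; python3 -m pendant '[[0,0,0.15,0],[0,0,0,0],[0,0,0,0]]'; python3 -m pendant '[[0,0,0.15,0],[0,0,0,0],[0,0,0,0]]'
```

```text
time_s: 28.07
ee_pos: [0.6276, -0.2533, 0.0864]
ee_rot: [0.999, -0.046, 0.002, 0.0]
ft_force: [3.1, -4.9, 0.3]
opening: 0.0098
time_s: 28.32
ee_pos: [0.6276, -0.2533, 0.0848]
ee_rot: [0.999, -0.046, 0.002, 0.0]
ft_force: [4.0, -4.6, 1.0]
opening: 0.0095
time_s: 28.57
ee_pos: [0.6276, -0.2533, 0.0842]
ee_rot: [0.999, -0.046, 0.002, 0.0]
ft_force: [1.5, -4.3, 5.3]
opening: 0.0097
```

```bash
python3 -m pendant '[[0,0,0.15,0],[0,0,0,0],[0,0,0,0]]'; python3 -m pendant '[[0,0,0.1,0],[0,0,0,0],[0,0,0,0]]'
```

```text
time_s: 28.82
ee_pos: [0.6276, -0.2533, 0.0841]
ee_rot: [0.999, -0.046, 0.002, 0.001]
ft_force: [-1.6, -4.8, 12.8]
opening: 0.0094
time_s: 29.07
ee_pos: [0.6276, -0.2534, 0.0841]
ee_rot: [0.999, -0.046, 0.002, 0.001]
ft_force: [-3.1, -3.3, 17.8]
opening: 0.0098
```

```bash
python3 -m pendant '[[0,0,-0.15,0],[0,0,0,0]]'; python3 -m pendant '[[0,0,0,0],[0,0,0,0],[0,0,0,0],[0,0,0,0]]' 2.8;  python3 -m pendant '[[0,0,-0.5,0],[0,0,-1.5,0],[0,0,-3,0],[0,0,-3,0],[0,0,-3,0],[0,0,-2,0],[0,0,-1,0],[0,0,0,0],[0,0,0,0]]'; python3 -c "
from h import *
swing(180)
for n in('side','wrist','top'): snap(n,'s_'+n)
crop('s_side',220,260,200,200,3,'s_sc');crop('s_top',380,200,140,130,5,'s_tc')"
```

```text
time_s: 29.23
ee_pos: [0.6276, -0.2533, 0.0841]
ee_rot: [0.999, -0.046, 0.002, 0.001]
ft_force: [-0.8, -3.8, 11.0]
opening: 0.0097
time_s: 29.57
ee_pos: [0.6253, -0.2509, 0.0812]
ee_rot: [0.999, -0.045, -0.001, -0.001]
ft_force: [-0.1, -0.3, 0.4]
opening: 0.028
time_s: 30.32
ee_pos: [0.6256, -0.2528, 0.2223]
ee_rot: [0.999, -0.046, -0.0, 0.0]
ft_force: [-0.7, 1.2, -0.9]
opening: 0.0281
t 30.32 pos [ 0.6256 -0.2528  0.2223] xang -0.092 tilt 0.0002 F [-0.7  1.2 -0.9] op 0.0281
shift cm [ 0.22 -0.02 13.63] turn 0.0015
[ 1.098e-01 -2.000e-04  2.223e-01] ang 128.9 R 0.175
```

View pics/s_sc.png

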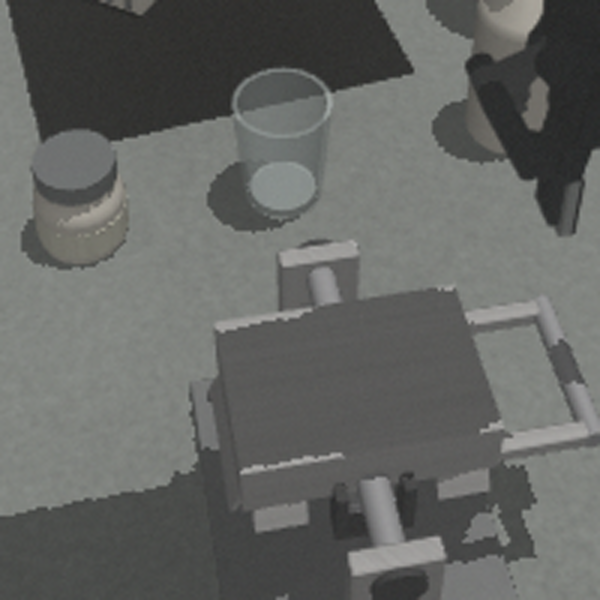

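View pics/s_wrist.png

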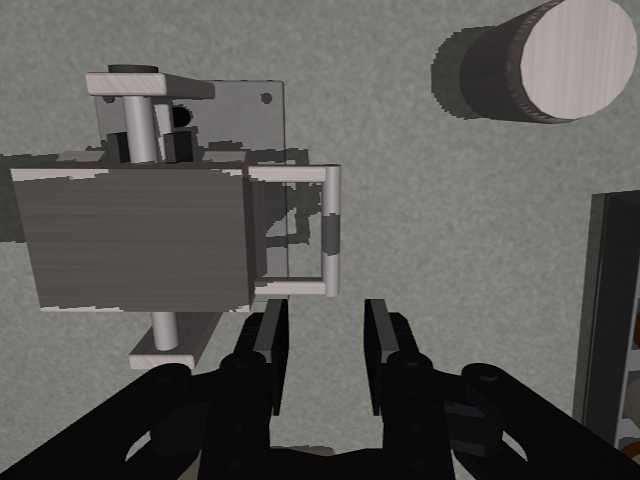

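View pics/s_top.png

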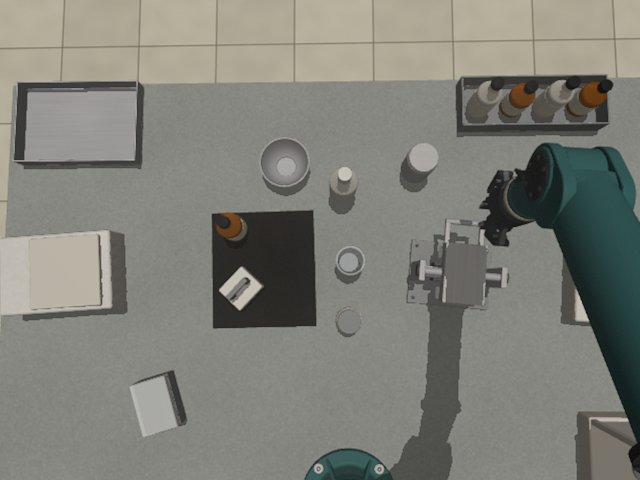

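```bash
python3 -c "
from h import *
x=np.array([.5163,-.2424,0]);M=Ro.from_euler('z',-.0935).as_matrix()
for n in('s_wrist','s_side'):
  c=cal(n);P=np.array([[.112,0,.105],[.112,0,.117],[0,.068,.043],[0,.068,.029],[0,.068,.082]]);print(n,proj(c,P@M.T+x).round(1).tolist())
crop('s_wrist',70,50,200,140,4,'s_wk')
T,S,W=cal('s_wrist'),cal('s_side'),0
print(tri([(T,(332,233)),(S,(220+568/3,260+367/3))]))
"
```

```text
s_wrist [[330.0, 232.2], [330.2, 237.8], [175.1, 117.8], [181.4, 117.3], [154.3, 119.3]]
s_side [[408.5, 382.2], [409.4, 377.5], [327.5, 381.1], [327.4, 386.0], [327.8, 366.9]]
(array([ 0.62900334, -0.25349125,  0.1050373 ]), np.float64(1.6068455756523825e-05))
```

View pics/s_wk.png

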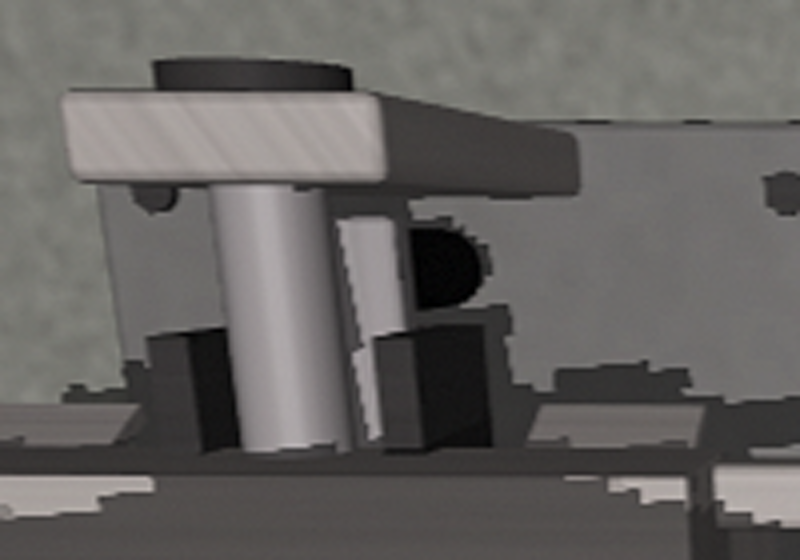

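```bash
python3 -c "
from bench import bot
print(bot.close_job())"
```

```text
the job is handed in; nothing more can be done
None
```

The job is done and handed in at about 30 s of the 72 s allowed; the hand-in gave no verdict.

- **Seating:** I set the long cassette down in the level cradle. The floor took the load at the expected height.
- **Bolt:** I pushed it until it met its stop. In the picture it lay across the cassette, with its tip in the keeper.
- **Tug:** With the cradle level, I pulled the handle up about 3 mm until it bore on the bolt. The pull was about 21 to 26 N, of which about 4 N was the cassette's weight, and the bolt held.
- **Swing and release:** I turned the cradle over by its handle to the far stop, let go and raised the gripper clear.

**Last checks:**
- The cradle handle's bar measured 105 mm above the bench on the far side, as it should at the stop.
- The bolt knob's tip was within 1 pixel of where it should be with the bolt home.
- The bystanders looked unmoved in the top view.
- I could not see the upside-down cassette directly, because the cradle hides it. Nothing had dropped out.

**Disagreements:**
- The heights I fitted for the cassette and stand came out about 3 to 5 mm low against the text. I trusted the text's heights there, and contact bore them out.
- Midway through the swing my arc ran about 4 mm inside the true one, so the measured force on the arm rose to about 43 N. I corrected the path and it fell back to a few newtons.

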